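# Load the grinding jar with the loop spoon and clamp it

### The arm

A 6-joint arm with a two-finger parallel gripper is mounted at the origin on the work surface. World frame = base frame: x ahead of the robot, y to its left, z up, the work surface at z = 0. Lengths are in m, angles in degrees, forces in N, time in s.
With the tool pointing down it reaches from about 0.15 to 0.775 m from the base axis. Payload 6.1 kg.
Tool frame: the origin (TCP) lies on the centre line of the jaws, within the pads' length; the fingertips stand 22 mm ahead of it and the grasp point (between the pads) lies 3 mm ahead of it; z points along the fingers, y is the line along which they close (so a half turn about z gives the same grasp; the last joint's range is limited). The gripper opens to 85 mm and grips with 20 to 120 N. Pads are 22 mm wide; open, the fingers measure 114 mm over their backs; the gripper's body (76 mm by 85 mm) begins 54 mm behind the grasp point. The pads swing forward as they close: fully open they stand 13 mm farther back than shut.
Start: joints at [-66.406, 7.208, -2.269, 80.523, 0, 90], TCP at [0.21, -0.481, 0.253] pointing down, gripper open.
Joint ranges: [-155.77, 155.77], [-54.66, 111.73], [-72.52, 77.12], [-102.08, 115.82], [-83.92, 84.16], [-180, 180]. Speed limits (degrees/s): [136.94, 136.94, 172.46, 180, 180, 180].

### API

Orientations are given as [roll, pitch, yaw] about the fixed x, y, z axes, in that order (R = Rz(yaw) Ry(pitch) Rx(roll)).
In Python, from cell import env gives the robot as it stands.
- The arm moves only by the tool arm_command, never from a script. Its argument "commands" is a list of rows, each a list of 3 entries, a list of its own where there are three numbers: the shift along the tool's x, y, z in units of 40 mm (1.0 is 40 mm), then the turn, a rotation vector about the tool's x, y, z in units of 5 degrees (1.0 is 5 degrees), then the opening, from 0 (shut) to 1 (fully open). A call has 1 to 20 rows; each row shifts and turns the commanded pose from where the row before left it, along the tool's axes as they then stand; what a row does not reach is not made up. A row lasts 1/12 s, in which the tool goes at most 41.7 mm and 7.16 degrees, less where a joint would pass 70% of its speed; a pose out of reach is approached as far as the arm can. A call is refused whole if a number of a shift passes 1 or a number of a turn 1, either way. A call with a gripper value outside its range is refused whole. The fingers move at their own pace and stop on an object; the grip force is fixed at half the most. Time passes only in rows, so rows that do not move let the fingers close. It gives the time, the measured TCP pose, the force, the opening and the grip force at its end, in the units of the state.
- env.read_state(): the state, without advancing time (a new reading comes with each control period).
- env.snapshot(name): name is "scene" or "top" or "wrist"; returns the picture (400x640x3 uint8, red, green, blue); there is no depth.
- env.calibration(name): a dict with "fx", "fy", "cx", "cy" (pixels), "distortion" ([k1, k2, p1, p2, k3] as OpenCV has them; the pictures are not rectified), "R" (3x3) and "t" (3): a world point X has camera coordinates R X + t. Camera axes: x right, y down, z forward; pixel columns grow to the right and rows downward; lengths in m; the calibration is good to about 2 mm. A picture is of the moment at which its call begins: read the wrist's pose just before it. calibration takes no time and is no camera call; for the wrist camera it gives the pose at the moment of the call.
- env.hand_in(): hands the job in; it is judged then, once.
The state is a dict: "t": time; "joint_positions": joint angles; "dq": joint speeds; "tau": joint torques, N m; "ee_pos": TCP position; "orientation": TCP orientation; "wrist_force": force on the tool from outside, world axes, zero at the start; "wrist_torque": the same for the moment, N m; "gripper_width": opening from 0.0 (shut) to 1.0 (fully open); "grip_force": force on a finger pad.
Only numpy, scipy, OpenCV 4.12 (cv2) and the standard library are available. Lean on these libraries where they do the work, as an engineer would, in place of code of your own. Each camera call takes 0.05 s, during which the arm holds its last target. There are 200 camera calls.

### The job

Get the grinding jar ready for the mill: with the loop spoon, scoop every white ball out of the three-lane tray and tip it into the steel jar, one ball at a time and never touching the balls with the gripper, and stand the spoon back on its green mat, along it. Once all the balls are in, swing the clamp arm in over the jar to its stop and turn the red knob clockwise until it is tight and slips on with a click (go on by a good quarter turn once it slips). Leave the other things on the bench where they are.

Things in the scene. Friction and masses are not known exactly. Their poses are not given: they have to be found in the camera images.
- lane1 (a point): Grey three-lane ball tray, blue walls, fixed. Point: on the floor (8 mm above the bench) of the first lane (tray -x side), middle of the foot of its far end wall. Axes: y along the lanes to the far ends, z up. Lanes 2, 3 lie 45, 90 mm along +x. A lane runs 140 mm from here along -y, 40 mm wide; all walls 24 mm high, 5 mm thick. Up to two loose balls per lane, nearer the far end, 50 mm free before them
- ball0_center (a point): centre of a glazed white ceramic grinding ball, 36 mm diameter, 90 g, slippery; may be absent
- ball1_center (a point): centre of a glazed white ceramic grinding ball, 36 mm diameter, 90 g, slippery; may be absent
- ball2_center (a point): centre of a glazed white ceramic grinding ball, 36 mm diameter, 90 g, slippery; may be absent
- ball3_center (a point): centre of a glazed white ceramic grinding ball, 36 mm diameter, 90 g, slippery; may be absent
- ball4_center (a point): centre of a glazed white ceramic grinding ball, 36 mm diameter, 90 g, slippery; may be absent
- spoon_loop (a point): Loop spoon (ball scoop), stands on its own. Point: centre of its square wire loop, at its underside. Axes: y to the nose, x across, z up. Loop 26.5 mm square outside, 3.5 mm wire, 19.5 mm opening; a ball sits centred in it, its centre about 18 mm above this point, safe to about 30 degrees of tilt; it rolls out over the front wire when tipped nose down by 50 to 55 degrees
- spoon_grip (a point): where to grip the spoon: centre of its blue handle bar, 16 mm thick (x), 22 mm high, 115 mm long (y), 100 mm behind and 55 mm above spoon_loop, same axes. A T-foot 64 mm wide stands 150 mm behind the loop, level with its underside
- spoon: the whole spoon, 0.13 kg; origin and axes as spoon_loop. A steel back plate 26 mm wide, 31 mm high stands 22 mm behind the loop's centre. To scoop, set the loop on the lane floor (within 1 mm) before the balls and push it nose first along the lane: the ball, stopped by the far wall or its neighbour, rides over the front wire (a few newtons) into the loop, up to the back plate
- mat_top (a point): centre of the top of the green spoon mat, fixed, 110 mm (its x) by 230 mm (its y) and 3 mm thick. The spoon starts on it, along y, nose to +y
- jar_floor (a point): centre of the inside floor of the open steel grinding jar, fixed on the mill station; inner diameter 100 mm, wall 4 mm
- jar_rim (a point): centre of the jar's mouth, 64 mm above its inside floor and 100 mm above the bench. Station axes: the steel post that carries the clamp arm stands 120 mm along -y from the jar's axis; x and y level, z up
- clamp (a joint): angle of the clamp arm about its upright post, rad: 0 = fully in over the jar, at its stop; it grows as the arm swings out, anticlockwise seen from above, to at most 1.9; it starts between 1.1 and 1.5, stays where it is left, and takes about 0.15 N m to swing
- clamp_peg (a point): middle of the orange upright peg at the outer end of the grey arm, to swing the arm by: 16 mm diameter, 45 mm tall (140 to 185 mm above the bench), 185 mm from the axis of the arm's post. Axes turn with the arm: y points along it, outwards. The arm is 26 mm wide, its top 140 mm above the bench; under it hangs a lid 108 mm across, underside 107 mm above the bench
- knob_grip (a point): middle of the red bar of the ratchet knob on the arm, 120 mm from the pivot: the bar is 50 mm long (its x), 15 mm thick (its y), 31 mm high (about 156 to 187 mm above the bench), on a black disc 48 mm across. Axes turn with the knob. It tightens clockwise seen from above
- spindle (a joint): turn of the clamp screw under the knob, rad, growing clockwise: starts at 0 to 0.7, is tight at its stop at 2.4; it turns with the knob against 0.06 N m
- ratchet (a joint): how far the knob has slipped on the screw, rad: 0 at the start, grows (clockwise) only once the screw is tight and the knob is turned on with about 0.3 N m. Knob and screw stay where they are left
- beaker1: bystander, loose: clear glass beaker, 66 mm across, 85 mm tall; origin at the centre of its underside
- beaker2: bystander, loose: clear glass beaker, 56 mm across, 75 mm tall; origin at the centre of its underside
- reagent: bystander, loose: amber bottle, 60 mm across, 130 mm tall; origin at the centre of its underside
- vialjar: bystander, loose: clear jar, 56 mm across, 70 mm tall; origin at the centre of its underside
- dish: bystander, loose: white dish, 90 mm across, 22 mm tall; origin at the centre of its underside
- weight: bystander, loose: brass weight, 40 mm across, 50 mm tall; origin at the centre of its underside
- brush: bystander, loose: brush lying down, 160 mm long; origin at the centre of its underside
There are look-alikes about, which are no part of the job. What is shaped like the part that bears ball0_center but purple is not meant. Of the things that look like the spoon, take the one that is farthest to the robot's left at the start.

How it is judged:
By the outcome, as a careful person would: the job done as asked, in the order asked, and still so for the second after the job is handed in, with the robot touching nothing.
Of ball0, ball1, ball2, ball3, ball4 only 3 to 5 are there at a start; the rules pass over those that are not, and their reading is None.
At some moment in a run one of spoon may be knocked a few centimetres aside while the robot is not near it.
It also fails if it takes over 210 s, if anything falls off the work surface, if the arm or the gripper's body presses on something with over 40 N, if the wrist force passes 120 N, or if a joint passes its speed limit or range.

## Working session

There is one attempt and no reset: what is moved stays moved. The work goes in short steps, Python scripts to look and compute and a tool call to move; the robot and the scene stay as the last step left them, time stands still between calls to the robot, and variables do not carry over. Pictures are saved under pics/ and viewed, at most 14 in all, crops included, and the job is handed in when it is done.

Besides the shell and the picture viewer there is one more tool, called after ">>>" as name(argument=value, ...) on one line, values as JSON. arm_command: Moves the arm, as the interface text tells. Its arguments: {"type":"object","properties":{"commands":{"type":"array","items":{"type":"array"}}},"required":["commands"]}

```bash
ls; mkdir -p pics; python3 - <<'E'
from cell import env
import cv2
for n in("scene","top"):
    p=env.snapshot(n); cv2.imwrite(f"pics/{n}0.png",cv2.cvtColor(p,cv2.COLOR_RGB2BGR))
    c=env.calibration(n); print(n,c)
print(env.read_state())
E
```

```text
pics
scene {'fx': 394.08202627862863, 'fy': 394.08202627862863, 'cx': 318.14212716315996, 'cy': 204.11160253577603, 'distortion': array([-0.09028294,  0.        ,  0.        ,  0.        ,  0.        ]), 'R': array([[ 0.41134091,  0.91138305, -0.01340098],
       [ 0.66744085, -0.31118837, -0.67652384],
       [-0.62074259,  0.26933757, -0.73629879]]), 't': array([-0.26112141, -0.24803885,  1.62912641])}
top {'fx': 456.681382649237, 'fy': 456.681382649237, 'cx': 319.89336908442004, 'cy': 200.47388452267916, 'distortion': array([-0.02430934,  0.        ,  0.        ,  0.        ,  0.        ]), 'R': array([[ 0.02543744, -0.9993532 , -0.02541881],
       [-0.99806627, -0.02394568, -0.05736141],
       [ 0.05671564,  0.02682878, -0.99802984]]), 't': array([0.05211013, 0.51487393, 1.30626711])}
{'t': 0.1, 'joint_positions': array([-6.64066257e+01,  7.23782652e+00, -2.32104516e+00,  8.05246032e+01,
        1.47800610e-03,  8.99995447e+01]), 'dq': array([ 0.05710847, -0.17362649,  0.09317937,  0.07771426, -0.01300698,
       -0.08818431]), 'tau': array([-1.34822585e-03, -4.36901665e+01,  3.53609526e+01,  1.36528333e-02,
       -5.20383003e-05, -6.94216055e-06]), 'ee_pos': array([ 0.2099954, -0.4807944,  0.2526028]), 'orientation': array([-1.79916525e+02, -1.47866792e-03,  2.35938275e+01]), 'wrist_force': array([ 0.31932351,  0.01729978, -0.17758232]), 'wrist_torque': array([-0.04466417,  0.06366957, -0.01380631]), 'grip_force': 0.0, 'gripper_width': 0.9987795188339293}
```

View pics/top0.png

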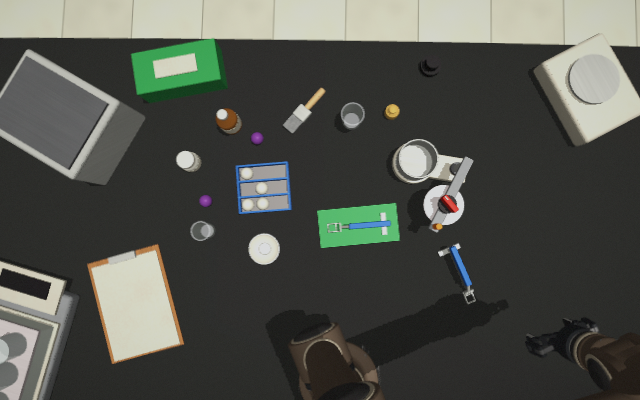

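View pics/scene0.png

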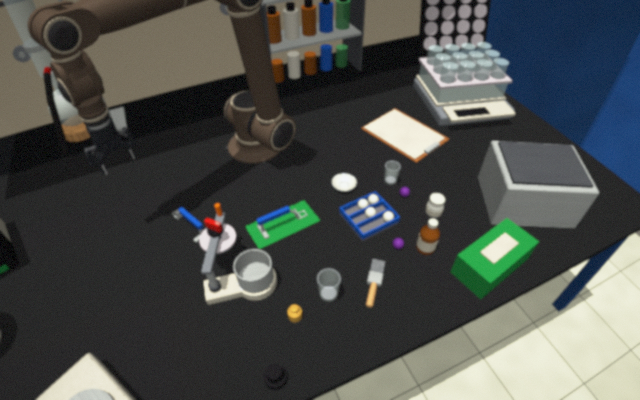

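The top view shows four white balls, at (247,173), (262,188), (247,205) and (262,204). The jar is at (417,160), the clamp knob at (449,203) and its peg at (438,227).

Two things look like the spoon. One is on the green mat with its handle at (370,225) and loop at (333,227), and the other lies at (460,270). The robot's left is image left, so the one on the mat is meant.

```bash
cat > h.py <<'E'
from cell import env
import numpy as np, cv2
from scipy.spatial.transform import Rotation as Rn
def cal(n):
    c=env.calibration(n); K=np.array([[c['fx'],0,c['cx']],[0,c['fy'],c['cy']],[0,0,1]]); return K,c['distortion'],c['R'],c['t']
def ray(C,px):
    K,d,R,t=C; u=cv2.undistortPoints(np.array(px,float).reshape(-1,1,2),K,d).reshape(-1,2)
    D=np.c_[u,np.ones(len(u))]@R; return -R.T@t,D
def plane(C,px,z):
    o,D=ray(C,px); return o+D*((z-o[2])/D[:,2])[:,None]
def tri(C1,p1,C2,p2):
    o1,d1=ray(C1,p1);o2,d2=ray(C2,p2); A=np.c_[d1[0],-d2[0]]; s=np.linalg.lstsq(A,o2-o1,rcond=None)[0]
    a=o1+s[0]*d1[0];b=o2+s[1]*d2[0]; return (a+b)/2,np.linalg.norm(a-b)
def proj(C,X):
    K,d,R,t=C; return cv2.projectPoints(np.array(X,float).reshape(-1,1,3),cv2.Rodrigues(R)[0],t,K,d)[0].reshape(-1,2)
def snap(n):
    C=cal(n); return cv2.cvtColor(env.snapshot(n),cv2.COLOR_RGB2BGR),C
def mask(im,lo,hi): return cv2.inRange(cv2.cvtColor(im,cv2.COLOR_BGR2HSV),np.array(lo),np.array(hi))
def blobs(m,amin=30):
    cs=cv2.findContours(m,cv2.RETR_EXTERNAL,cv2.CHAIN_APPROX_NONE)[0]
    return sorted([c for c in cs if cv2.contourArea(c)>=amin],key=cv2.contourArea,reverse=True)
def cen(c):
    M=cv2.moments(c); return M['m10']/M['m00'],M['m01']/M['m00']
def pose():
    s=env.read_state(); return s['ee_pos'],Rn.from_euler('xyz',s['orientation'],degrees=True)
def go(target,rpy=None):
    "total shift in tool units (40 mm) and turn (5 deg)"
    p,R=pose(); v=R.inv().apply(np.array(target)-p)/0.04
    w=np.zeros(3) if rpy is None else (R.inv()*Rn.from_euler('xyz',rpy,degrees=True)).as_rotvec(degrees=True)/5
    print('shift',v.round(3),'turn',w.round(3))
E
python3 - <<'E'
from h import *
im=cv2.imread('pics/top0.png'); C=cal('top'); S=cv2.imread('pics/scene0.png'); D=cal('scene')
g=blobs(mask(im,(50,100,60),(75,255,255)),2000)
for c in g[:2]:
    r=cv2.minAreaRect(c); print('green',r, plane(C,cv2.boxPoints(r),.003).round(4)[:,:2].tolist(), plane(C,r[0],.003).round(4))
for c in blobs(mask(im,(100,120,60),(125,255,255)),60):
    r=cv2.minAreaRect(c); print('blue',r)
    for z in(.032,.069): print(z,plane(C,cv2.boxPoints(r),z).round(4)[:,:2].tolist(),plane(C,r[0],z).round(4)[0,:2])
o,_=ray(C,[[0,0]]); print('cams',o,ray(D,[[0,0]])[0])
for p in [(247,173),(262,188),(247,205),(262,204)]: print('ball',plane(C,[p],.026).round(3))
print('jar',plane(C,[(417,160)],.1).round(3),'lid',plane(C,[(444,205)],.115).round(3),'peg',plane(C,[(438,227)],.185).round(3),'post',plane(C,[(457,170)],.14).round(3))
cv2.imwrite('pics/top0c.png',cv2.resize(im[130:280,220:480],None,fx=3,fy=3,interpolation=cv2.INTER_CUBIC))
E
```

```text
green ((178.27682495117188, 70.32823181152344), (52.39139175415039, 91.54459381103516), 79.2156982421875) [[0.9473, 0.6569], [1.0031, 0.3839], [0.8454, 0.3478], [0.7893, 0.6181]] [[0.8959 0.5011 0.003 ]]
green ((358.0396728515625, 225.07681274414062), (38.17648696899414, 80.01329803466797), 84.47245788574219) [[0.4863, 0.0747], [0.5144, -0.1566], [0.4044, -0.169], [0.3761, 0.0612]] [[ 0.4452 -0.0476  0.003 ]]
blue ((263.03753662109375, 187.25650024414062), (49.27241516113281, 53.593910217285156), 85.76361083984375)
0.032 [[0.6101, 0.3136], [0.6249, 0.1593], [0.4837, 0.1446], [0.4686, 0.2979]] [0.5466 0.2287]
0.069 [[0.6052, 0.3055], [0.6196, 0.1556], [0.4824, 0.1414], [0.4677, 0.2903]] [0.5435 0.223 ]
blue ((460.3620910644531, 265.8448181152344), (42.805904388427734, 7.090547561645508), 66.80140686035156)
0.032 [[0.3879, -0.3031], [0.3962, -0.3214], [0.287, -0.3699], [0.2788, -0.3517]] [ 0.3374 -0.3365]
0.069 [[0.3893, -0.2936], [0.3974, -0.3114], [0.2913, -0.3585], [0.2833, -0.3408]] [ 0.3402 -0.3261]
blue ((369.4117126464844, 224.35292053222656), (5.368755340576172, 41.262718200683594), 85.60128784179688)
0.032 [[0.4495, -0.0191], [0.4614, -0.1356], [0.4463, -0.1371], [0.4344, -0.0206]] [ 0.4479 -0.0781]
0.069 [[0.4492, -0.0177], [0.4608, -0.1309], [0.446, -0.1323], [0.4345, -0.0192]] [ 0.4476 -0.0751]
cams [0.43846697 0.02935987 1.33455203] [ 1.28422932 -0.27799013  1.02822033]
ball [[0.587 0.278 0.026]]
ball [[0.545 0.233 0.026]]
ball [[0.495 0.274 0.026]]
ball [[0.499 0.231 0.026]]
jar [[ 0.625 -0.198  0.1  ]] lid [[ 0.504 -0.268  0.115]] peg [[ 0.444 -0.237  0.185]] post [[ 0.595 -0.295  0.14 ]]
```

View pics/top0c.png

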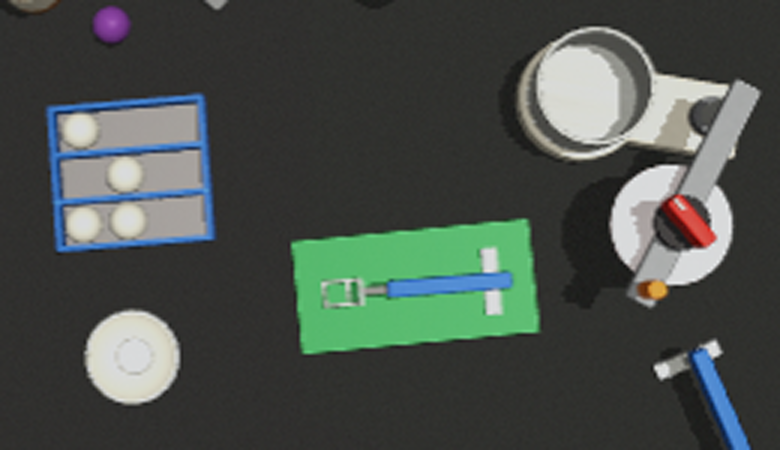

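The crop confirms it: the spoon on the mat has its loop at crop (343,292) and its foot at (490,282), and it is the leftmost one. I'll turn the tool towards it and then move over it.

>>> arm_command(commands=[[[0,0,0],[0,0,-0.9],1],[[0,0,0],[0,0,-0.9],1],[[0,0,0],[0,0,-0.9],1],[[0,0,0],[0,0,-0.9],1],[[0,0,0],[0,0,-0.9],1],[[0,0,0],[0,0,-0.9],1],[[0,0,0],[0,0,-0.9],1],[[0,0,0],[0,0,-0.9],1],[[0,0,0],[0,0,-0.9],1],[[0,0,0],[0,0,-0.9],1],[[0,0,0],[0,0,-0.9],1],[[0,0,0],[0,0,-0.9],1],[[0,0,0],[0,0,-0.9],1],[[0,0,0],[0,0,-0.9],1],[[0,0,0],[0,0,-0.9],1],[[0,0,0],[0,0,-0.9],1]])

```text
t: 1.43
ee_pos: [0.2101, -0.4809, 0.2528]
orientation: [-180.0, -0.1, 95.8]
wrist_force: [0.0, -0.3, -0.7]
gripper_width: 1.003
grip_force: 0.0
```

```bash
python3 - <<'E'
from h import *
print(env.read_state()['joint_positions'].round(1)); go([.4476,-.0751,.20],[180,0,95.9])
E
```

```text
[-66.4   7.2  -2.3  80.5  -0.   17.8]
shift [9.489 6.937 1.327] turn [-0.004 -0.011 -0.016]
```

>>> arm_command(commands=[[[0.79,0.578,0.11],[0,0,0],1],[[0.79,0.578,0.11],[0,0,0],1],[[0.79,0.578,0.11],[0,0,0],1],[[0.79,0.578,0.11],[0,0,0],1],[[0.79,0.578,0.11],[0,0,0],1],[[0.79,0.578,0.11],[0,0,0],1],[[0.79,0.578,0.11],[0,0,0],1],[[0.79,0.578,0.11],[0,0,0],1],[[0.79,0.578,0.11],[0,0,0],1],[[0.79,0.578,0.11],[0,0,0],1],[[0.79,0.578,0.11],[0,0,0],1],[[0.79,0.578,0.11],[0,0,0],1],[[0,0,0],[0,0,0],1],[[0,0,0],[0,0,0],1]])

```text
t: 2.6
ee_pos: [0.4496, -0.0748, 0.1997]
orientation: [-179.9, -0.0, 95.9]
wrist_force: [0.0, -0.7, 0.6]
gripper_width: 1.003
grip_force: 0.0
```

```bash
python3 - <<'E'
from h import *
W,Cw=snap('wrist'); T,C=snap('top'); cv2.imwrite('pics/w1.png',W); cv2.imwrite('pics/t1.png',T)
p,R=pose(); print(p,R.as_euler('xyz',True), 'cam',-Cw[2].T@Cw[3],'fwd',Cw[2][2],Cw[0][0,0])
for c in blobs(mask(W,(100,120,60),(125,255,255)),100):
    r=cv2.minAreaRect(c); P=plane(Cw,cv2.boxPoints(r),.069); print(r,plane(Cw,r[0],.069).round(4),P.round(4)[:,:2].tolist())
E
```

```text
[ 0.44890828 -0.07674945  0.20023451] [-1.79941400e+02  6.51275984e-03  9.56195694e+01] cam [0.44034157 0.00527239 0.32016607] fwd [ 0.02995788 -0.30693153 -0.95125999] 334.4297249195804
((317.0, 190.5), (139.0, 20.0), 90.0) [[ 0.4459 -0.0694  0.069 ]] [[0.4332, -0.0172], [0.4479, -0.0157], [0.4603, -0.1291], [0.4436, -0.1308]]
```

View pics/w1.png

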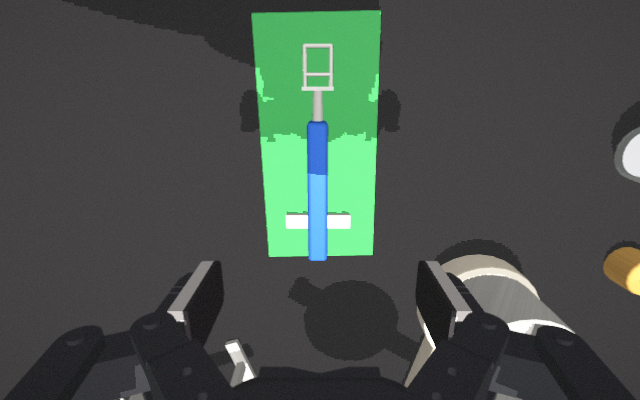

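The wrist view shows the spoon upright on the mat: loop at (318,66), foot at (318,221), and the handle along column 317. I'll go down and grip it.

>>> arm_command(commands=[[[0.05,-0.065,0.6],[0,0,0],1],[[0,0,0.7],[0,0,0],0.6],[[0,0,0.7],[0,0,0],0.6],[[0,0,0.7],[0,0,0],0.6],[[0,0,0.5],[0,0,0],0.6],[[0,0,0.275],[0,0,0],0.6],[[0,0,0],[0,0,0],0.6],[[0,0,0],[0,0,0],0.6],[[0,0,0],[0,0,0],0.6]])

```text
t: 3.45
ee_pos: [0.4469, -0.0759, 0.0626]
orientation: [179.9, 0.0, 95.5]
wrist_force: [0.1, -0.8, 0.3]
gripper_width: 0.599
grip_force: 0.0
```

```bash
python3 - <<'E'
from h import *
W,Cw=snap('wrist'); cv2.imwrite('pics/w2.png',W)
for i in range(3): print(pose()[0],pose()[1].as_euler('xyz',True)); snap('top')
for c in blobs(mask(W,(100,120,60),(125,255,255)),100):
    r=cv2.minAreaRect(c); P=plane(Cw,cv2.boxPoints(r),.069); print(r,P.round(4)[:,:2].tolist())
E
```

```text
[ 0.44720889 -0.07574765  0.06281602] [1.79883272e+02 3.55814104e-02 9.55147675e+01]
[ 0.44731999 -0.07556095  0.06282999] [1.79871054e+02 3.56411225e-02 9.55388234e+01]
[ 0.44724925 -0.07539077  0.06271589] [1.79880833e+02 3.45853995e-02 9.55574891e+01]
((320.5, 260.0), (43.0, 226.0), 0.0) [[0.4404, -0.1121], [0.4329, -0.0149], [0.4475, -0.0135], [0.4588, -0.1104]]
```

View pics/w2.png

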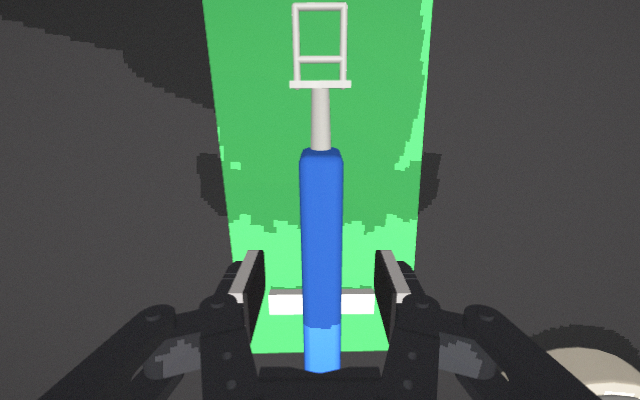

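The handle is centred between the pads at column 320, and the loop is at (320,30). Closing the gripper.

>>> arm_command(commands=[[[0,0,0],[0,0,0],0],[[0,0,0],[0,0,0],0],[[0,0,0],[0,0,0],0],[[0,0,0],[0,0,0],0],[[0,0,0],[0,0,0],0],[[0,0,0],[0,0,0],0],[[0,0,0],[0,0,0],0],[[0,0,0],[0,0,0],0]])

```text
t: 4.32
ee_pos: [0.4467, -0.0749, 0.0617]
orientation: [180.0, -0.0, 95.6]
wrist_force: [0.9, 0.9, 1.7]
gripper_width: 0.18
grip_force: 61.3
```

```bash
python3 - <<'E'
from h import *
W,Cw=snap('wrist'); cv2.imwrite('pics/w3.png',W)
P=[];[ (P.append(np.r_[pose()[0],pose()[1].as_euler('xyz',True)]),snap('top')) for i in range(3)]
print(np.array(P).round(4)); print(env.read_state()['gripper_width'],env.read_state()['grip_force'],env.read_state()['wrist_force'])
# bright loop pixels: white/grey low saturation in region
m=mask(W,(0,0,120),(179,60,255)); m[100:]=0; m[:,:270]=0; m[:,370:]=0
ys,xs=np.nonzero(m); print(xs.min(),xs.max(),ys.min(),ys.max())
for y in (1,2,3,4,6,8,10,20,40,55,60,75,82,86): 
    r=np.nonzero(m[y])[0]; print(y,(r.min(),r.max()) if len(r) else None, len(r))
E
```

```text
[[ 4.467000e-01 -7.490000e-02  6.170000e-02  1.799772e+02 -5.900000e-03
   9.559620e+01]
 [ 4.467000e-01 -7.490000e-02  6.170000e-02  1.799732e+02 -5.600000e-03
   9.559780e+01]
 [ 4.467000e-01 -7.490000e-02  6.170000e-02  1.799737e+02 -7.100000e-03
   9.559810e+01]]
0.17491971655877855 61.41485810279846 [-0.35924613  0.5758144   3.67151474]
289 350 4 99
1 None 0
2 None 0
3 None 0
4 (np.int64(295), np.int64(345)) 51
6 (np.int64(293), np.int64(347)) 55
8 (np.int64(292), np.int64(347)) 56
10 (np.int64(292), np.int64(347)) 56
20 (np.int64(292), np.int64(347)) 15
40 (np.int64(293), np.int64(347)) 15
55 (np.int64(293), np.int64(346)) 14
60 (np.int64(293), np.int64(346)) 54
75 (np.int64(294), np.int64(346)) 14
82 (np.int64(293), np.int64(346)) 15
86 (np.int64(289), np.int64(350)) 62
```

```bash
python3 - <<'E'
from h import *
Cw=cal('wrist'); p,R=pose()
for n,q,z in (('front',(320,3.5),.0055),('frontwire in',(320,11),.0065),('back outer',(320,62.5),.0065),('plate top front',(319.5,81),.034),('left',(292,8),.0065),('right',(348,8),.0065)):
    P=plane(Cw,[q],z)[0]; print(n,P.round(4),'tool(mm)',(R.inv().apply(P-p)*1000).round(1))
im=cv2.imread('pics/t1.png');C=cal('top')
m=mask(im,(0,0,150),(179,70,255))[140:225,225:300]; m=cv2.morphologyEx(m,cv2.MORPH_OPEN,np.ones((5,5)))
for c in blobs(m,20):
    q=np.array(cen(c))+[225,140]; print('ball',q.round(1),plane(C,q,.026).round(4))
E
```

```text
front [0.4343 0.0433 0.0055] tool(mm) [118.7  -0.8  56.2]
frontwire in [0.4347 0.04   0.0065] tool(mm) [115.5  -0.8  55.2]
back outer [0.4368 0.0178 0.0065] tool(mm) [93.2 -0.8 55.2]
plate top front [0.4375 0.0087 0.034 ] tool(mm) [84.1 -1.1 27.7]
left [0.4216 0.0399 0.0065] tool(mm) [116.7 -13.8  55.2]
right [0.4475 0.0425 0.0065] tool(mm) [116.7  12.2  55.2]
ball [263.9 187.4] [[0.5466 0.2272 0.026 ]]
ball [263.5 171.9] [[0.5916 0.2297 0.026 ]]
ball [272.1 202.4] [[0.5038 0.2021 0.026 ]]
ball [248.9 203.8] [[0.4985 0.2689 0.026 ]]
```

>>> arm_command(commands=[[[0,0,-0.5],[0,0,0],0],[[0,0,-0.5],[0,0,0],0],[[0,0,-0.5],[0,0,-0.04],0],[[0.627,0.355,0],[0,0,0],0],[[0.627,0.355,0],[0,0,0],0],[[0.627,0.355,0],[0,0,0],0],[[0.627,0.355,0],[0,0,0],0],[[0.627,0.355,0],[0,0,0],0],[[0.627,0.355,0],[0,0,0],0],[[0,0,0.38],[0,0,0],0],[[0,0,0],[0,0,0],0],[[0,0,0],[0,0,0],0],[[0,0,0],[0,0,0],0]])

```text
t: 5.6
ee_pos: [0.5154, 0.0828, 0.1061]
orientation: [-179.9, 0.0, 95.8]
wrist_force: [-0.7, -0.6, -1.6]
gripper_width: 0.179
grip_force: 60.8
```

```bash
python3 - <<'E'
from h import *
W,Cw=snap('wrist'); cv2.imwrite('pics/w4.png',W); snap('top')
s=env.read_state(); print(s['ee_pos'],s['orientation'],s['wrist_force'],s['wrist_torque'],s['gripper_width'])
E
```

```text
[0.51592463 0.08263478 0.10672846] [1.79991496e+02 8.39436782e-03 9.57273918e+01] [ 0.11980366  0.31923247 -1.28534308] [-0.00532056  0.00691997  0.01867621] 0.17779984362441342
```

View pics/w4.png

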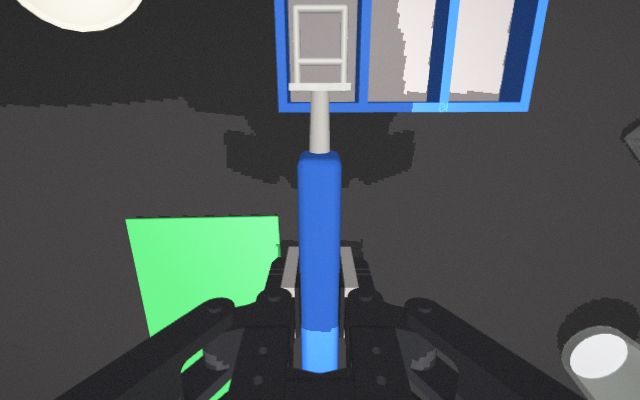

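The wrist view shows the loop above lane 1, at (320,45). The tray's near outer edge runs from (279,111) to (528,110). I'll use that edge to refine the lane geometry.

```bash
python3 - <<'E'
from h import *
Cw=cal('wrist'); p,R=pose()
for z in (.024,.032):
    P=plane(Cw,[(279,111.5),(528.5,111),(274,0),(358,102),(289,102),(367.5,102)],z); print(z,np.linalg.norm(P[1]-P[0]),(R.inv().apply(P-p)*1000).round(1).tolist(),P[:2].round(4).tolist())
    d=P[1]-P[0]; print('yaw',np.degrees(np.arctan2(d[1],d[0])))
P=plane(Cw,[(292,5),(347,5),(320,4),(320,63)],p[2]-.0552); print((R.inv().apply(P-p)*1000).round(1).tolist())
W=cv2.imread('pics/w4.png'); H=cv2.cvtColor(W,cv2.COLOR_BGR2HSV)
for y in (20,95,): print(y,[(x,*H[y,x]) for x in range(270,380,3)] if y==95 else '')
E
```

```text
0.024 0.1465459646481925 [[68.5, -24.8, 82.7], [68.6, 121.7, 82.7], [126.1, -25.3, 82.7], [73.8, 21.5, 82.7], [73.8, -18.8, 82.7], [73.8, 27.0, 82.7]] [[0.4844, 0.1483, 0.024], [0.6302, 0.163, 0.024]]
yaw 5.776740927814866
0.032 0.14077673797593182 [[69.0, -23.9, 74.7], [69.1, 116.9, 74.7], [124.4, -24.3, 74.7], [74.1, 20.6, 74.7], [74.1, -18.1, 74.7], [74.1, 25.9, 74.7]] [[0.4853, 0.1489, 0.032], [0.6253, 0.163, 0.032]]
yaw 5.776740927814872
[[117.9, -13.8, 55.2], [117.9, 11.7, 55.2], [118.4, -0.8, 55.2], [93.0, -0.8, 55.2]]
20 
95 [(270, np.uint8(138), np.uint8(27), np.uint8(47)), (273, np.uint8(150), np.uint8(10), np.uint8(50)), (276, np.uint8(120), np.uint8(5), np.uint8(49)), (279, np.uint8(109), np.uint8(180), np.uint8(225)), (282, np.uint8(109), np.uint8(180), np.uint8(223)), (285, np.uint8(110), np.uint8(176), np.uint8(224)), (288, np.uint8(109), np.uint8(189), np.uint8(119)), (291, np.uint8(0), np.uint8(11), np.uint8(159)), (294, np.uint8(177), np.uint8(14), np.uint8(163)), (297, np.uint8(0), np.uint8(9), np.uint8(162)), (300, np.uint8(0), np.uint8(11), np.uint8(161)), (303, 
[... 592 characters left out ...]
339, np.uint8(173), np.uint8(13), np.uint8(163)), (342, np.uint8(0), np.uint8(9), np.uint8(163)), (345, np.uint8(0), np.uint8(14), np.uint8(160)), (348, np.uint8(8), np.uint8(12), np.uint8(165)), (351, np.uint8(11), np.uint8(13), np.uint8(161)), (354, np.uint8(132), np.uint8(17), np.uint8(148)), (357, np.uint8(108), np.uint8(193), np.uint8(115)), (360, np.uint8(109), np.uint8(176), np.uint8(225)), (363, np.uint8(109), np.uint8(176), np.uint8(225)), (366, np.uint8(109), np.uint8(177), np.uint8(225)), (369, np.uint8(0), np.uint8(13), np.uint8(162)), (372, np.uint8(4), np.uint8(13), np.uint8(163)), (375, np.uint8(0), np.uint8(13), np.uint8(162)), (378, np.uint8(5), np.uint8(10), np.uint8(158))]
```

>>> arm_command(commands=[[[0.075,0.06,0],[0,0,0],0],[[0,0,0.4],[0,0,0],0],[[0,0,0.4],[0,0,0],0],[[0,0,0.1],[0,0,0],0],[[0,0,0.05],[0,0,0],0],[[0,0,0],[0,0,0],0],[[0,0,0],[0,0,0],0],[[0,0,0],[0,0,0],0]])

```text
t: 6.37
ee_pos: [0.5188, 0.0866, 0.0693]
orientation: [179.9, -0.0, 95.8]
wrist_force: [-0.0, -0.4, -1.5]
gripper_width: 0.176
grip_force: 60.9
```

```bash
cat > st.py <<'E'
from h import *
P=[]
for i in range(4):
    W,Cw=snap('wrist'); s=env.read_state(); P.append(np.r_[s['ee_pos']*1000,s['orientation'],s['wrist_force'],s['wrist_torque']*10])
import sys
print(np.mean(P,0).round(2).tolist(),'w',s['gripper_width'].round(3),'t',s['t']); cv2.imwrite('pics/%s.png'%sys.argv[1],W)
E
python3 st.py w5
```

```text
Traceback (most recent call last):
  File "st.py", line 6, in <module>
    print(np.mean(P,0).round(2).tolist(),'w',s['gripper_width'].round(3),'t',s['t']); cv2.imwrite('pics/%s.png'%sys.argv[1],W)
                                             ^^^^^^^^^^^^^^^^^^^^^^^^
AttributeError: 'float' object has no attribute 'round'
```

>>> arm_command(commands=[[[0,0,0.03],[0,0,0],0],[[0,0,0.015],[0,0,0],0],[[0,0,0],[0,0,0],0],[[0,0,0],[0,0,0],0]])

```text
t: 6.9
ee_pos: [0.5182, 0.0866, 0.0666]
orientation: [180.0, -0.0, 95.8]
wrist_force: [0.4, -1.1, -0.9]
gripper_width: 0.174
grip_force: 61.0
```

```bash
sed -i "s/s\['gripper_width'\].round(3)/round(s['gripper_width'],3)/" st.py; python3 st.py w5
```

```text
[518.25, 86.62, 66.6, 179.99, -0.0, 95.79, 0.18, -0.35, 0.57, 0.23, 0.19, -0.09] w 0.177 t 7.1
```

View pics/w5.png

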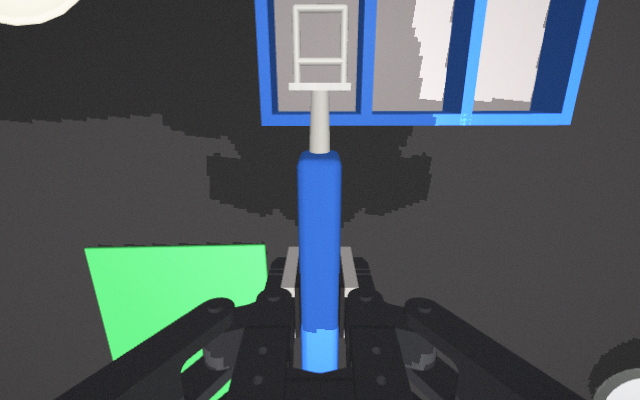

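The loop sits on the floor of lane 1, at (320,45) between the walls. Pushing 51 mm towards the balls.

>>> arm_command(commands=[[[0.14,0,0],[0,0,0],0],[[0.14,0,0],[0,0,0],0],[[0.14,0,0],[0,0,0],0],[[0.14,0,0],[0,0,0],0],[[0.14,0,0],[0,0,0],0],[[0.14,0,0],[0,0,0],0],[[0.14,0,0],[0,0,0],0],[[0.14,0,0],[0,0,0],0],[[0.08,0,0],[0,0,0],0],[[0.08,0,0],[0,0,0],0],[[0,0,0],[0,0,0],0],[[0,0,0],[0,0,0],0],[[0,0,0],[0,0,0],0]])

```text
t: 8.18
ee_pos: [0.5128, 0.1379, 0.0663]
orientation: [-180.0, -0.1, 95.8]
wrist_force: [-0.3, 0.4, -0.1]
gripper_width: 0.177
grip_force: 61.0
```

```bash
python3 st.py w6
```

```text
[512.85, 137.67, 66.38, -179.98, -0.04, 95.79, -0.38, 1.0, 0.05, 3.35, 0.93, -0.09] w 0.176 t 8.3833
```

View pics/w6.png

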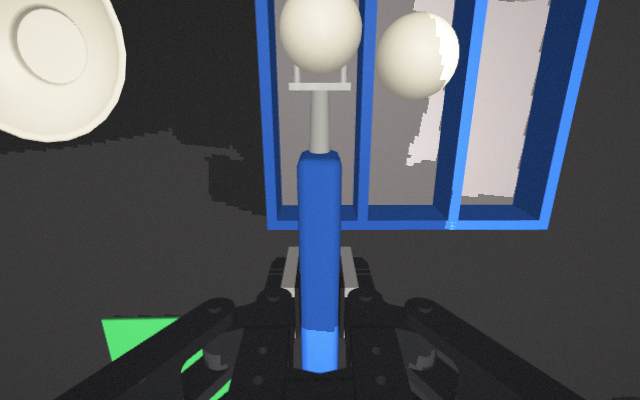

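The ball at (321,33) is over the loop, with the second one out of view beyond. I'll compare its pixel with where a seated ball should appear.

```bash
cat >> h.py <<'E'
L=np.array([105.5,-.8,58.7])/1000
def seat():
    C=cal('wrist');p,R=pose(); return proj(C,[p+R.apply(L-[0,0,.018]),p+R.apply(L-[.013,0,.018])])
E
python3 - <<'E'
from h import *
print(seat())
im=cv2.imread('pics/w6.png'); C=cal('wrist')
m=mask(im,(10,5,110),(35,80,255)); m[100:]=0;m[:,:270]=0;m[:,370:]=0
c=blobs(cv2.morphologyEx(m,cv2.MORPH_OPEN,np.ones((15,15))),200)[0]; print(cv2.boundingRect(c))
p,R=pose(); print(R.inv().apply(plane(C,[(320.5,33)],.026)[0]-p)*1000)
E
```

```text
[[320.11745283  29.43551869]
 [320.09277893  61.75658193]]
(279, 0, 82, 75)
[104.06618972  -0.63298775  40.45498951]
```

The ball sits within 2 mm of where a seated ball should be. I'll lift it smoothly and locate the jar with both cameras.

>>> arm_command(commands=[[[0,0,-0.06],[0,0,0],0],[[0,0,-0.12],[0,0,0],0],[[0,0,-0.25],[0,0,0],0],[[0,0,-0.4],[0,0,0],0],[[0,0,-0.6],[0,0,0],0],[[0,0,-0.7],[0,0,0],0],[[0,0,-0.7],[0,0,0],0],[[0,0,-0.7],[0,0,0],0],[[0,0,-0.6],[0,0,0],0],[[0,0,-0.4],[0,0,0],0],[[0,0,-0.2],[0,0,0],0],[[0,0,-0.1],[0,0,0],0],[[0,0,0],[0,0,0],0]])

```text
t: 9.47
ee_pos: [0.5131, 0.1375, 0.2603]
orientation: [180.0, 0.0, 95.8]
wrist_force: [-0.4, -0.3, -1.5]
gripper_width: 0.176
grip_force: 60.8
```

```bash
python3 st.py w7; python3 - <<'E'
from h import *
im=cv2.imread('pics/w7.png')
def ball(im):
    m=mask(im,(10,5,100),(35,90,255)); m[110:]=0;m[:,:270]=0;m[:,370:]=0
    b=blobs(cv2.morphologyEx(m,cv2.MORPH_OPEN,np.ones((15,15))),200); return cv2.boundingRect(b[0]) if b else None
print(ball(im))
C=cal('top');D=cal('scene')
S,_=snap('scene'); cv2.imwrite('pics/scene1.png',S)
print('jar tri',tri(C,(418.7,159.7),D,(254,262)))
# predicted projections for candidate rims
for J in ([.625,-.203,.1],): print(proj(C,[J,[J[0],J[1],.036]]),proj(D,[J]))
go([.638,-.33,.26])
E
```

```text
[512.61, 137.41, 258.64, -179.9, 0.02, 95.79, 0.02, 0.11, -2.11, -0.98, 0.0, 0.08] w 0.175 t 9.6667
(279, 0, 91, 93)
jar tri (array([ 0.62678367, -0.19875002,  0.10035856]), np.float64(0.007678312564192394))
[[418.8690403  159.97678872]
 [414.58986296 163.24890029]] [[251.03511081 262.14091671]]
shift [-11.943   1.941  -0.039] turn [0. 0. 0.]
```

>>> arm_command(commands=[[[-0.1,0.016,0],[0,0,0],0],[[-0.25,0.04,0],[0,0,0],0],[[-0.45,0.073,0],[0,0,0],0],[[-0.65,0.106,0],[0,0,0],0],[[-0.82,0.134,0],[0,0,0],0],[[-0.82,0.134,0],[0,0,0],0],[[-0.82,0.134,0],[0,0,0],0],[[-0.82,0.134,0],[0,0,0],0],[[-0.82,0.134,0],[0,0,0],0],[[-0.82,0.134,0],[0,0,0],0],[[-0.82,0.134,0],[0,0,0],0],[[-0.82,0.134,0],[0,0,0],0],[[-0.82,0.134,0],[0,0,0],0],[[-0.82,0.134,0],[0,0,0],0],[[-0.82,0.134,0],[0,0,0],0],[[-0.65,0.106,0],[0,0,0],0],[[-0.45,0.073,0],[0,0,0],0],[[-0.25,0.04,0],[0,0,0],0],[[-0.1,0.016,0],[0,0,0],0],[[0,0,0],[0,0,0],0]])

```text
t: 11.38
ee_pos: [0.6381, -0.3306, 0.2586]
orientation: [-179.9, -0.0, 95.7]
wrist_force: [0.5, -0.1, -1.5]
gripper_width: 0.181
grip_force: 60.7
```

```bash
python3 st.py w8; python3 -c "
from h import *
print(seat(), env.read_state()['joint_positions'].round(1)); go([.638,-.33,.26],[180,0,95.8])"
```

```text
[638.25, -328.77, 259.62, -89.99, -0.02, 95.8, 0.17, 0.22, -2.1, -0.73, 0.13, -0.43] w 0.178 t 11.5833
[[320.09150197  29.42343271]
 [320.06975428  61.75105826]] [-27.2  30.1  29.9  89.8   0.   56.9]
shift [-0.044 -0.014  0.002] turn [ 0.003 -0.     0.009]
```

View pics/w8.png

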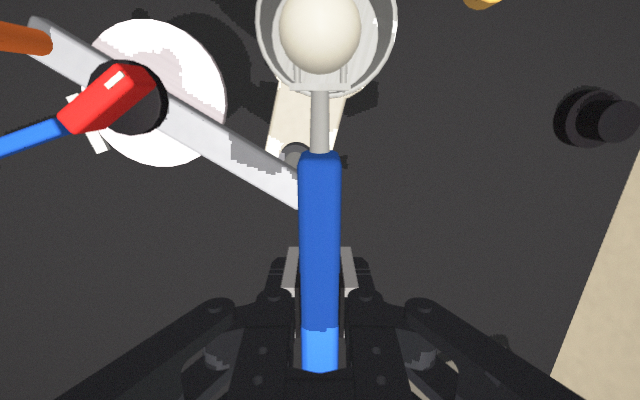

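The ball is seated at (320,28) over the jar mouth, whose rim spans columns 256 to 397. Now the first 30° of tip and the lowering.

>>> arm_command(commands=[[[0.064,0,-0.115],[0,-0.5,0],0],[[0.128,0,-0.23],[0,-1,0],0],[[0.128,0,-0.23],[0,-1,0],0],[[0.128,0,-0.23],[0,-1,0],0],[[0.128,0,-0.23],[0,-1,0],0],[[0.064,0,-0.115],[0,-0.5,0],0],[[0.1,0,0.18],[0,0,0],0],[[0.2,0,0.35],[0,0,0],0],[[0.25,0,0.43],[0,0,0],0],[[0.2,0,0.35],[0,0,0],0],[[0.1,0,0.18],[0,0,0],0],[[0,0,0],[0,0,0],0]])

```text
t: 12.58
ee_pos: [0.6333, -0.29, 0.2284]
orientation: [-179.7, 24.8, 95.9]
wrist_force: [-1.3, 0.6, -2.1]
gripper_width: 0.177
grip_force: 60.6
```

```bash
python3 -c "
from h import *
p,R=pose(); print('loop',p+R.apply(L),R.as_matrix()[:,0].round(3),env.read_state()['joint_positions'].round(1))
C=cal('wrist');W,_=snap('wrist');cv2.imwrite('pics/w9.png',W);q=[.626,-.2,.1];print(p)"
```

```text
loop [ 0.62489101 -0.2193383   0.13087096] [-0.094  0.903 -0.42 ] [-15.7  18.1   4.9  67.4 -23.1  66.5]
[ 0.63330319 -0.28995362  0.22843782]
```

>>> arm_command(commands=[[[0.064,0,-0.115],[0,-0.5,0],0],[[0.1,0,-0.18],[0,-0.8,0],0],[[0.128,0,-0.23],[0,-1,0],0],[[0.128,0,-0.23],[0,-1,0],0],[[0.128,0,-0.23],[0,-1,0],0],[[0.128,0,-0.23],[0,-1,0],0],[[0.128,0,-0.23],[0,-1,0],0],[[0.128,0,-0.23],[0,-1,0],0],[[0,0,0],[0,0,0],0],[[0,0,0],[0,0,0],0],[[0,0,0],[0,0,0],0],[[0,0,0],[0,0,0],0]])

```text
t: 13.63
ee_pos: [0.6279, -0.2207, 0.2591]
orientation: [179.7, 61.5, 95.4]
wrist_force: [-0.3, -0.2, -2.0]
gripper_width: 0.181
grip_force: 60.9
```

```bash
python3 st.py w9;python3 -c "
from h import *
p,R=pose(); print('loop',p+R.apply(L),R.as_matrix()[:,0].round(3),env.read_state()['joint_positions'].round(1))"
```

```text
[627.58, -220.82, 258.67, 179.75, 61.47, 95.49, 0.13, -0.13, -1.08, 10.09, 1.08, -0.36] w 0.179 t 13.8333
loop [ 0.62691914 -0.22197262  0.13756987] [-0.046  0.475 -0.879] [  1.7  15.5  -9.6  57.5 -61.2  81.7]
```

View pics/w9.png

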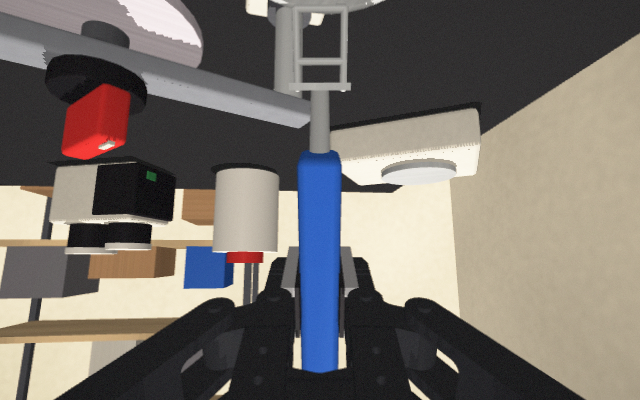

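The loop is empty at (320,60) and the weight is gone. Untipping and raising.

>>> arm_command(commands=[[[-0.128,0,0.23],[0,1,0],0],[[-0.128,0,0.23],[0,1,0],0],[[-0.128,0,0.23],[0,1,0],0],[[-0.128,0,0.23],[0,1,0],0],[[-0.128,0,0.23],[0,1,0],0],[[-0.128,0,0.23],[0,1,0],0],[[-0.128,0,0.23],[0,1,0],0],[[-0.25,0,-0.45],[0,0,0],0],[[-0.25,0,-0.45],[0,0,0],0],[[-0.25,0,-0.45],[0,0,0],0],[[-0.128,0,0.23],[0,1,0],0],[[-0.128,0,0.23],[0,1,0],0],[[-0.128,0,0.23],[0,1,0],0],[[-0.128,0,0.23],[0,1,0],0],[[-0.128,0,0.23],[0,1,0],0],[[-0.04,0,0.07],[0,0.3,0],0],[[0,0,0],[0,0,0],0],[[0,0,0],[0,0,0],0]])

```text
t: 15.33
ee_pos: [0.6387, -0.332, 0.2614]
orientation: [-180.0, 0.1, 95.7]
wrist_force: [-0.1, 1.0, -0.5]
gripper_width: 0.182
grip_force: 60.8
```

```bash
cat > tray.py <<'E'
from h import *
T,C=snap('top'); cv2.imwrite('pics/tl.png',T)
yw=np.radians(5.78); xa=np.array([np.cos(yw),np.sin(yw)]); ya=np.array([-np.sin(yw),np.cos(yw)])
N=np.array([.4853,.1489])  # near-left outer corner
F=N+25*xa/1000+145*ya/1000
def balls(m,off,z):
    for c in blobs(m,15):
        (q,r)=cv2.minEnclosingCircle(c); q=np.array(cen(c))+off; P=plane(C,q,z)[0,:2]; yield q.round(1),round(r,1),P
m=mask(T,(12,5,150),(40,80,255))[155:222,230:300]; m=cv2.morphologyEx(m,cv2.MORPH_OPEN,np.ones((3,3)))
for q,r,P in balls(m,[230,155],.026): print('ball',q,r,P.round(4),'lane coords x,y mm',((P-F)@xa*1000).round(1),((P-F)@ya*1000).round(1))
print(F)
print(pose()[0],env.read_state()['orientation'],env.read_state()['wrist_force'])
for tl in sys.argv[1:] if (sys:=__import__('sys')) else []:
    k=int(tl); t=F+45e-3*(k-1)*xa-.104*ya-.1055*ya+.0008*xa; print('lane',k,'TCP hover',t.round(4)); go([*t,.26],[180,0,95.78])
E
python3 tray.py 1 2 3; python3 - <<'E'
import cv2
im=cv2.imread('pics/tl.png'); a=cv2.resize(im[135:245,215:315],None,fx=4,fy=4); b=cv2.resize(im[125:235,385:485],None,fx=4,fy=4)
cv2.imwrite('pics/tlc.png',cv2.hconcat([a,b]))
E
```

```text
ball [265.3 186.5] 11.5 [0.5494 0.2231] lane coords x,y mm 46.3 -77.6
ball [277.  171.9] 10.4 [0.5926 0.1906] lane coords x,y mm 86.0 -114.3
ball [260.5 202.5] 8.5 [0.5029 0.2354] lane coords x,y mm 1.2 -60.7
ball [246.8 204.1] 6.9 [0.4973 0.2749] lane coords x,y mm -0.4 -20.8
ball [247.1 172.5] 8.1 [0.5889 0.2774] lane coords x,y mm 91.0 -27.6
ball [244.4 186.9] 5.4 [0.5468 0.2838] lane coords x,y mm 49.8 -17.0
[0.49557009 0.29568053]
[ 0.63887463 -0.33114764  0.2622252 ] [1.79976964e+02 9.80084076e-02 9.58085770e+01] [-1.44847207  0.30297847 -2.02528168]
lane 1 TCP hover [0.5175 0.0873]
shift [10.715 -1.961  0.037] turn [0.005 0.02  0.006]
lane 2 TCP hover [0.5622 0.0919]
shift [10.715 -0.836  0.037] turn [0.005 0.02  0.006]
lane 3 TCP hover [0.607  0.0964]
shift [10.714  0.289  0.037] turn [0.005 0.02  0.006]
```

View pics/tlc.png

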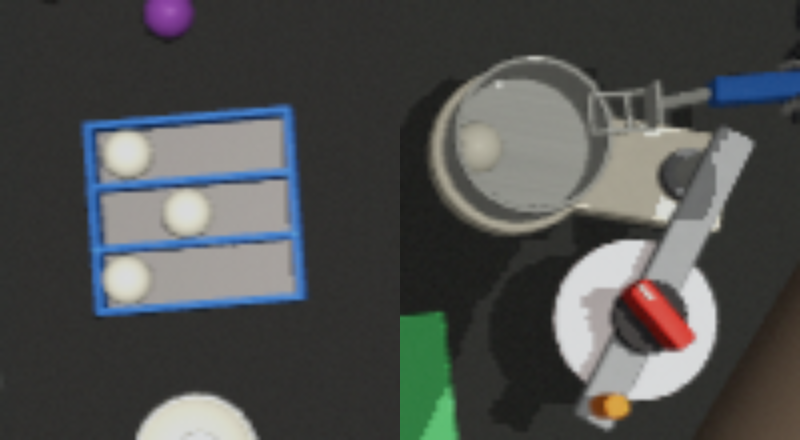

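The crops show the first ball in the jar at (480,145). Three balls are left: lane 1 far (127,280), lane 2 mid (187,213) and lane 3 far (126,154). Next is lane 1 again.

>>> arm_command(commands=[[[0.4,-0.07,0],[0,0.02,0],0],[[0.83,-0.152,0],[0,0,0],0],[[0.83,-0.152,0],[0,0,0],0],[[0.83,-0.152,0],[0,0,0],0],[[0.83,-0.152,0],[0,0,0],0],[[0.83,-0.152,0],[0,0,0],0],[[0.83,-0.152,0],[0,0,0],0],[[0.83,-0.152,0],[0,0,0],0],[[0.83,-0.152,0],[0,0,0],0],[[0.83,-0.152,0],[0,0,0],0],[[0.83,-0.152,0],[0,0,0],0],[[0.83,-0.152,0],[0,0,0],0],[[0.83,-0.152,0],[0,0,0],0],[[0.355,-0.067,0],[0,0,0],0],[[0,0,0.76],[0,0,0],0],[[0,0,0.76],[0,0,0],0],[[0,0,0.76],[0,0,0],0],[[0,0,0.76],[0,0,0],0],[[0,0,0.76],[0,0,0],0],[[0,0,0],[0,0,0],0]])

```text
t: 17.05
ee_pos: [0.5133, 0.0879, 0.106]
orientation: [-179.6, -0.0, 95.9]
wrist_force: [-1.5, -0.7, -0.8]
gripper_width: 0.177
grip_force: 60.6
```

```bash
cat > lane.py <<'E'
# hover check: tray near edge seen by the wrist, and go to floor
from h import *
import sys
k=int(sys.argv[1]); yw=np.radians(5.78); xa=np.array([np.cos(yw),np.sin(yw)]); ya=np.array([-np.sin(yw),np.cos(yw)]); F=np.array([.49557,.29568])
t=F+45e-3*(k-1)*xa-(.104+.1055)*ya+.0008*xa
Q=[]
for i in range(3):
    W,C=snap('wrist'); p,R=pose(); Q.append(p)
print(np.mean(Q,0),env.read_state()['orientation'].round(2),env.read_state()['wrist_force'].round(2)); go([*t,.0664],[180,0,95.78])
m=mask(W,(100,120,60),(125,255,255)); m[140:]=0
l=blobs(m,500)[0].reshape(-1,2); b=l[l[:,1]>l[:,1].max()-6]; e=plane(C,[(b[:,0].min(),l[:,1].max()+.5),(b[:,0].max()+1,l[:,1].max()+.5)],.032)
e=R.inv().apply(e-p)*1000; print('near edge tool mm',e.round(1).tolist()); print('lane centre tool y',(e[:,1].mean()+45*(k-2)).round(1),'want -0.8;  far wall x',e[:,0].mean().round(1)+145)
cv2.imwrite('pics/ln.png',W)
E
python3 lane.py 1
```

```text
[0.5162549  0.08806279 0.1110739 ] [ 1.7984e+02 -9.0000e-02  9.5870e+01] [ 0.48  0.39 -0.55]
shift [-0.021 -0.012  1.159] turn [ 0.032 -0.017  0.018]
near edge tool mm [[63.7, 3.6, 80.9], [63.6, 113.7, 81.2]]
lane centre tool y 13.6 want -0.8;  far wall x 208.6
```

>>> arm_command(commands=[[[0,0,0.5],[0,0,0],0],[[0,0,0.4],[0,0,0],0],[[0,0,0.15],[0,0,0],0],[[0,0,0.05],[0,0,0],0],[[0,0,0],[0,0,0],0],[[0,0,0],[0,0,0],0],[[0,0,0],[0,0,0],0]])

```text
t: 17.78
ee_pos: [0.5183, 0.0876, 0.068]
orientation: [179.9, -0.1, 95.8]
wrist_force: [-0.2, -0.4, -1.0]
gripper_width: 0.174
grip_force: 60.9
```

```bash
python3 lane.py 1
```

```text
[0.51799468 0.0875601  0.06752524] [ 1.7993e+02 -1.0000e-01  9.5790e+01] [ 0.85 -0.04 -1.17]
shift [-0.004 -0.01   0.023] turn [ 0.014 -0.02   0.002]
near edge tool mm [[64.2, 3.9, 35.4], [64.0, 113.3, 35.6]]
lane centre tool y 13.6 want -0.8;  far wall x 209.1
```

>>> arm_command(commands=[[[0,0,0.025],[0,-0.01,0],0],[[0.155,0,0],[0,0,0],0],[[0.155,0,0],[0,0,0],0],[[0.155,0,0],[0,0,0],0],[[0.155,0,0],[0,0,0],0],[[0.155,0,0],[0,0,0],0],[[0.155,0,0],[0,0,0],0],[[0.155,0,0],[0,0,0],0],[[0.155,0,0],[0,0,0],0],[[0.155,0,0],[0,0,0],0],[[0.155,0,0],[0,0,0],0],[[0.155,0,0],[0,0,0],0],[[0.155,0,0],[0,0,0],0],[[0.155,0,0],[0,0,0],0],[[0.08,0,0],[0,0,0],0],[[0.045,0,0],[0,0,0],0],[[0,0,0],[0,0,0],0],[[0,0,0],[0,0,0],0],[[0,0,0],[0,0,0],0]])

```text
t: 19.52
ee_pos: [0.5088, 0.1733, 0.0659]
orientation: [180.0, -0.1, 95.8]
wrist_force: [0.5, -2.6, 4.8]
gripper_width: 0.176
grip_force: 61.6
```

```bash
cat > chk.py <<'E'
from h import *
S=[]
for i in range(3):
    W,C=snap('wrist'); s=env.read_state(); S.append(np.r_[s['ee_pos']*1000,s['wrist_force'],s['wrist_torque']])
m=mask(W,(10,5,90),(40,90,255)); n=m.copy(); n[84:]=0; n[:,:279]=0; n[:,362:]=0
n=cv2.morphologyEx(n,cv2.MORPH_OPEN,np.ones((25,25)))
b=blobs(n,300); print('ball box',[cv2.boundingRect(c) for c in b],'seated ~(279,0,82,75)')
print(np.mean(S,0).round(2).tolist(),s['orientation'].round(1),s['joint_positions'].round(1)); cv2.imwrite('pics/c.png',W)
E
python3 chk.py
```

```text
ball box [(280, 0, 81, 73)] seated ~(279,0,82,75)
[508.78, 173.26, 65.79, 0.99, -0.95, 4.3, 0.16, -0.05, -0.03] [ 1.80e+02 -1.00e-01  9.58e+01] [ 1.880e+01  1.240e+01 -2.010e+01  5.750e+01  1.000e-01  1.029e+02]
```

Seated. Lifting, then carrying it to the jar.

>>> arm_command(commands=[[[0,0,-0.06],[0,0,0],0],[[0,0,-0.12],[0,0,0],0],[[0,0,-0.25],[0,0,0],0],[[0,0,-0.4],[0,0,0],0],[[0,0,-0.6],[0,0,0],0],[[0,0,-0.7],[0,0,0],0],[[0,0,-0.7],[0,0,0],0],[[0,0,-0.7],[0,0,0],0],[[0,0,-0.6],[0,0,0],0],[[0,0,-0.4],[0,0,0],0],[[0,0,-0.2],[0,0,0],0],[[0,0,-0.12],[0,0,0],0],[[0,0,0],[0,0,0],0]])

```text
t: 20.75
ee_pos: [0.5088, 0.1725, 0.2601]
orientation: [180.0, -0.1, 95.8]
wrist_force: [0.7, 0.6, -2.2]
gripper_width: 0.181
grip_force: 60.7
```

>>> arm_command(commands=[[[-0.1,0.015,0],[0,0,0],0],[[-0.25,0.038,0],[0,0,0],0],[[-0.42,0.064,0],[0,0,0],0],[[-0.6,0.091,0],[0,0,0],0],[[-0.84,0.128,0],[0,0,0],0],[[-0.84,0.128,0],[0,0,0],0],[[-0.84,0.128,0],[0,0,0],0],[[-0.84,0.128,0],[0,0,0],0],[[-0.84,0.128,0],[0,0,0],0],[[-0.84,0.128,0],[0,0,0],0],[[-0.84,0.128,0],[0,0,0],0],[[-0.84,0.128,0],[0,0,0],0],[[-0.84,0.128,0],[0,0,0],0],[[-0.84,0.128,0],[0,0,0],0],[[-0.84,0.128,0],[0,0,0],0],[[-0.84,0.128,0],[0,0,0],0],[[-0.6,0.091,0],[0,0,0],0],[[-0.42,0.064,0],[0,0,0],0],[[-0.25,0.038,0],[0,0,0],0],[[-0.1,0.015,0],[0,0,0],0]])

```text
t: 22.42
ee_pos: [0.6376, -0.3319, 0.2572]
orientation: [-179.9, -0.1, 95.7]
wrist_force: [-0.4, -0.8, -2.4]
gripper_width: 0.177
grip_force: 60.7
```

```bash
python3 chk.py
```

```text
ball box [(279, 0, 83, 84)] seated ~(279,0,82,75)
[637.88, -330.37, 258.15, -0.17, 0.33, -2.02, -0.07, 0.02, -0.0] [-1.80e+02 -1.00e-01  9.58e+01] [-27.3  30.2  29.9  89.8   0.1  56.9]
```

Same pose as before, so I'll repeat the same pour.

>>> arm_command(commands=[[[0.064,0,-0.115],[0,-0.5,0],0],[[0.128,0,-0.23],[0,-1,0],0],[[0.128,0,-0.23],[0,-1,0],0],[[0.128,0,-0.23],[0,-1,0],0],[[0.128,0,-0.23],[0,-1,0],0],[[0.064,0,-0.115],[0,-0.5,0],0],[[0.1,0,0.18],[0,0,0],0],[[0.2,0,0.35],[0,0,0],0],[[0.25,0,0.43],[0,0,0],0],[[0.2,0,0.35],[0,0,0],0],[[0.1,0,0.18],[0,0,0],0],[[0,0,0],[0,0,0],0]])

```text
t: 23.57
ee_pos: [0.6329, -0.2905, 0.228]
orientation: [-179.7, 24.8, 95.9]
wrist_force: [-0.2, 0.9, -2.5]
gripper_width: 0.176
grip_force: 60.6
```

>>> arm_command(commands=[[[0.064,0,-0.115],[0,-0.5,0],0],[[0.1,0,-0.18],[0,-0.8,0],0],[[0.128,0,-0.23],[0,-1,0],0],[[0.128,0,-0.23],[0,-1,0],0],[[0.128,0,-0.23],[0,-1,0],0],[[0.128,0,-0.23],[0,-1,0],0],[[0.128,0,-0.23],[0,-1,0],0],[[0.128,0,-0.23],[0,-1,0],0],[[0,0,0],[0,0,0],0],[[0,0,0],[0,0,0],0],[[0,0,0],[0,0,0],0],[[0,0,0],[0,0,0],0]])

```text
t: 24.57
ee_pos: [0.6276, -0.2216, 0.2586]
orientation: [179.7, 61.4, 95.5]
wrist_force: [0.2, -0.4, -1.3]
gripper_width: 0.181
grip_force: 60.9
```

```bash
python3 chk.py
```

```text
ball box [] seated ~(279,0,82,75)
[627.31, -221.7, 258.27, 0.53, -0.11, -0.8, 1.07, 0.1, -0.02] [179.8  61.4  95.5] [  1.6  15.5  -9.7  57.3 -61.2  81.5]
```

>>> arm_command(commands=[[[-0.128,0,0.23],[0,1,0],0],[[-0.128,0,0.23],[0,1,0],0],[[-0.128,0,0.23],[0,1,0],0],[[-0.128,0,0.23],[0,1,0],0],[[-0.128,0,0.23],[0,1,0],0],[[-0.128,0,0.23],[0,1,0],0],[[-0.128,0,0.23],[0,1,0],0],[[-0.25,0,-0.45],[0,0,0],0],[[-0.25,0,-0.45],[0,0,0],0],[[-0.25,0,-0.45],[0,0,0],0],[[-0.128,0,0.23],[0,1,0],0],[[-0.128,0,0.23],[0,1,0],0],[[-0.128,0,0.23],[0,1,0],0],[[-0.128,0,0.23],[0,1,0],0],[[-0.128,0,0.23],[0,1,0],0],[[-0.04,0,0.07],[0,0.3,0],0],[[0,0,0],[0,0,0],0],[[0,0,0],[0,0,0],0]])

```text
t: 26.22
ee_pos: [0.6384, -0.3329, 0.261]
orientation: [-180.0, 0.0, 95.7]
wrist_force: [0.6, -0.5, -1.5]
gripper_width: 0.175
grip_force: 60.8
```

```bash
python3 tray.py 2; cp pics/tl.png pics/tl2.png
```

```text
ball [266.6 186.2] 15.5 [0.5503 0.2193] lane coords x,y mm 46.8 -81.5
ball [247.8 172.1] 9.6 [0.5901 0.2755] lane coords x,y mm 92.0 -29.6
ball [260.7 203.1] 8.1 [0.5011 0.235 ] lane coords x,y mm -0.6 -61.0
ball [277.1 171.9] 8.9 [0.5926 0.1903] lane coords x,y mm 85.9 -114.7
ball [244.2 186.8] 4.7 [0.547  0.2844] lane coords x,y mm 50.1 -16.4
[0.49557009 0.29568053]
[ 0.63857518 -0.33208751  0.26181842] [1.79966186e+02 4.93494972e-02 9.58001077e+01] [ 0.0902947  -0.09287329 -1.22472786]
lane 2 TCP hover [0.5622 0.0919]
shift [10.737 -0.828  0.036] turn [0.007 0.01  0.004]
```

>>> arm_command(commands=[[[0.4,-0.03,0],[0,0.01,0],0],[[0.83,-0.064,0],[0,0,0],0],[[0.83,-0.064,0],[0,0,0],0],[[0.83,-0.064,0],[0,0,0],0],[[0.83,-0.064,0],[0,0,0],0],[[0.83,-0.064,0],[0,0,0],0],[[0.83,-0.064,0],[0,0,0],0],[[0.83,-0.064,0],[0,0,0],0],[[0.83,-0.064,0],[0,0,0],0],[[0.83,-0.064,0],[0,0,0],0],[[0.83,-0.064,0],[0,0,0],0],[[0.83,-0.064,0],[0,0,0],0],[[0.83,-0.064,0],[0,0,0],0],[[0.375,-0.03,0],[0,0,0],0],[[0,0,0.76],[0,0,0],0],[[0,0,0.76],[0,0,0],0],[[0,0,0.76],[0,0,0],0],[[0,0,0.76],[0,0,0],0],[[0,0,0.76],[0,0,0],0],[[0,0,0],[0,0,0],0]])

```text
t: 27.93
ee_pos: [0.558, 0.0925, 0.1053]
orientation: [-179.6, -0.0, 95.9]
wrist_force: [-1.2, -0.5, -1.5]
gripper_width: 0.177
grip_force: 60.6
```

```bash
python3 lane.py 2
```

```text
[0.56098292 0.09266481 0.11058035] [ 1.7984e+02 -8.0000e-02  9.5870e+01] [ 0.24  0.06 -1.36]
shift [-0.022 -0.01   1.149] turn [ 0.032 -0.017  0.017]
near edge tool mm [[63.2, 3.6, 80.5], [63.1, 68.2, 80.6]]
lane centre tool y 35.9 want -0.8;  far wall x 208.1
```

>>> arm_command(commands=[[[0,-0.01,0.5],[0,0,0],0],[[0,0,0.4],[0,0,0],0],[[0,0,0.15],[0,0,0],0],[[0,0,0.05],[0,0,0],0],[[0,0,0],[0,0,0],0],[[0,0,0],[0,0,0],0],[[0,0,0],[0,0,0],0]])

```text
t: 28.67
ee_pos: [0.5626, 0.0921, 0.0676]
orientation: [179.9, -0.1, 95.8]
wrist_force: [-0.5, -0.3, -1.0]
gripper_width: 0.172
grip_force: 60.9
```

```bash
python3 lane.py 2
```

```text
[0.56232839 0.09203392 0.06708909] [ 1.7993e+02 -1.0000e-01  9.5790e+01] [ 0.04  0.29 -0.27]
shift [-0.004  0.001  0.011] turn [ 0.013 -0.02   0.002]
near edge tool mm [[64.2, -72.3, 34.9], [64.2, -5.2, 34.9]]
lane centre tool y -38.8 want -0.8;  far wall x 209.2
```

>>> arm_command(commands=[[[0.06,-0.025,0.015],[0,-0.01,0],0],[[0.12,0,0],[0,0,0],0],[[0.12,0,0],[0,0,0],0],[[0.12,0,0],[0,0,0],0],[[0.12,0,0],[0,0,0],0],[[0.12,0,0],[0,0,0],0],[[0.12,0,0],[0,0,0],0],[[0.12,0,0],[0,0,0],0],[[0.12,0,0],[0,0,0],0],[[0.12,0,0],[0,0,0],0],[[0.12,0,0],[0,0,0],0],[[0.12,0,0],[0,0,0],0],[[0.12,0,0],[0,0,0],0],[[0.12,0,0],[0,0,0],0],[[0.12,0,0],[0,0,0],0],[[0.12,0,0],[0,0,0],0],[[0.12,0,0],[0,0,0],0],[[0.12,0,0],[0,0,0],0],[[0.04,0,0],[0,0,0],0],[[0,0,0],[0,0,0],0]])

```text
t: 30.48
ee_pos: [0.5522, 0.1778, 0.066]
orientation: [180.0, -0.1, 95.8]
wrist_force: [0.8, -2.9, 4.6]
gripper_width: 0.176
grip_force: 61.6
```

```bash
python3 chk.py
```

```text
ball box [(280, 0, 80, 73)] seated ~(279,0,82,75)
[552.21, 177.7, 65.9, 0.55, -2.35, 4.4, -0.02, -0.05, -0.01] [ 1.80e+02 -1.00e-01  9.58e+01] [ 1.78e+01  1.66e+01 -1.45e+01  5.88e+01  1.00e-01  1.02e+02]
```

>>> arm_command(commands=[[[0,0,-0.06],[0,0,0],0],[[0,0,-0.12],[0,0,0],0],[[0,0,-0.25],[0,0,0],0],[[0,0,-0.4],[0,0,0],0],[[0,0,-0.6],[0,0,0],0],[[0,0,-0.7],[0,0,0],0],[[0,0,-0.7],[0,0,0],0],[[0,0,-0.7],[0,0,0],0],[[0,0,-0.6],[0,0,0],0],[[0,0,-0.4],[0,0,0],0],[[0,0,-0.2],[0,0,0],0],[[0,0,-0.12],[0,0,0],0],[[0,0,0],[0,0,0],0]])

```text
t: 31.72
ee_pos: [0.5521, 0.1769, 0.26]
orientation: [180.0, -0.1, 95.8]
wrist_force: [1.6, 1.1, -2.2]
gripper_width: 0.179
grip_force: 60.7
```

>>> arm_command(commands=[[[-0.1,0.007,0],[0,0,0],0],[[-0.25,0.017,0],[0,0,0],0],[[-0.42,0.028,0],[0,0,0],0],[[-0.6,0.04,0],[0,0,0],0],[[-0.84,0.056,0],[0,0,0],0],[[-0.84,0.056,0],[0,0,0],0],[[-0.84,0.056,0],[0,0,0],0],[[-0.84,0.056,0],[0,0,0],0],[[-0.84,0.056,0],[0,0,0],0],[[-0.84,0.056,0],[0,0,0],0],[[-0.84,0.056,0],[0,0,0],0],[[-0.84,0.056,0],[0,0,0],0],[[-0.84,0.056,0],[0,0,0],0],[[-0.84,0.056,0],[0,0,0],0],[[-0.84,0.056,0],[0,0,0],0],[[-0.84,0.056,0],[0,0,0],0],[[-0.6,0.04,0],[0,0,0],0],[[-0.42,0.028,0],[0,0,0],0],[[-0.25,0.017,0],[0,0,0],0],[[-0.1,0.007,0],[0,0,0],0]])

```text
t: 33.38
ee_pos: [0.6372, -0.332, 0.2572]
orientation: [-179.9, -0.1, 95.7]
wrist_force: [0.8, 0.2, -1.4]
gripper_width: 0.175
grip_force: 60.7
```

```bash
python3 chk.py
```

```text
ball box [(279, 0, 83, 84)] seated ~(279,0,82,75)
[637.55, -330.42, 258.13, -0.08, -0.11, -1.23, -0.05, -0.0, -0.02] [-1.80e+02 -1.00e-01  9.58e+01] [-27.3  30.1  29.8  89.8   0.1  56.9]
```

>>> arm_command(commands=[[[0.064,0,-0.115],[0,-0.5,0],0],[[0.128,0,-0.23],[0,-1,0],0],[[0.128,0,-0.23],[0,-1,0],0],[[0.128,0,-0.23],[0,-1,0],0],[[0.128,0,-0.23],[0,-1,0],0],[[0.064,0,-0.115],[0,-0.5,0],0],[[0.1,0,0.18],[0,0,0],0],[[0.2,0,0.35],[0,0,0],0],[[0.25,0,0.43],[0,0,0],0],[[0.2,0,0.35],[0,0,0],0],[[0.1,0,0.18],[0,0,0],0],[[0,0,0],[0,0,0],0]])

```text
t: 34.53
ee_pos: [0.6327, -0.2905, 0.2278]
orientation: [-179.7, 24.8, 95.9]
wrist_force: [-0.3, 0.0, -2.5]
gripper_width: 0.177
grip_force: 60.6
```

>>> arm_command(commands=[[[0.064,0,-0.115],[0,-0.5,0],0],[[0.1,0,-0.18],[0,-0.8,0],0],[[0.128,0,-0.23],[0,-1,0],0],[[0.128,0,-0.23],[0,-1,0],0],[[0.128,0,-0.23],[0,-1,0],0],[[0.128,0,-0.23],[0,-1,0],0],[[0.128,0,-0.23],[0,-1,0],0],[[0.128,0,-0.23],[0,-1,0],0],[[0,0,0],[0,0,0],0],[[0,0,0],[0,0,0],0],[[0,0,0],[0,0,0],0],[[0,0,0],[0,0,0],0]])

```text
t: 35.53
ee_pos: [0.6273, -0.2216, 0.2585]
orientation: [179.7, 61.4, 95.5]
wrist_force: [0.1, -0.1, -1.4]
gripper_width: 0.182
grip_force: 60.9
```

```bash
python3 chk.py
```

```text
ball box [(311, 0, 33, 13)] seated ~(279,0,82,75)
[627.03, -221.75, 258.19, -0.02, -0.3, -0.98, 0.99, 0.1, -0.0] [179.8  61.4  95.5] [  1.6  15.4  -9.8  57.3 -61.2  81.5]
```

>>> arm_command(commands=[[[-0.128,0,0.23],[0,1,0],0],[[-0.128,0,0.23],[0,1,0],0],[[-0.128,0,0.23],[0,1,0],0],[[-0.128,0,0.23],[0,1,0],0],[[-0.128,0,0.23],[0,1,0],0],[[-0.128,0,0.23],[0,1,0],0],[[-0.128,0,0.23],[0,1,0],0],[[-0.25,0,-0.45],[0,0,0],0],[[-0.25,0,-0.45],[0,0,0],0],[[-0.25,0,-0.45],[0,0,0],0],[[-0.128,0,0.23],[0,1,0],0],[[-0.128,0,0.23],[0,1,0],0],[[-0.128,0,0.23],[0,1,0],0],[[-0.128,0,0.23],[0,1,0],0],[[-0.128,0,0.23],[0,1,0],0],[[-0.04,0,0.07],[0,0.3,0],0],[[0,0,0],[0,0,0],0],[[0,0,0],[0,0,0],0]])

```text
t: 37.18
ee_pos: [0.6381, -0.333, 0.2609]
orientation: [-180.0, 0.0, 95.7]
wrist_force: [0.3, -0.2, -0.5]
gripper_width: 0.175
grip_force: 60.8
```

```bash
python3 tray.py 3; cp pics/tl.png pics/tl3.png
```

```text
ball [266.6 186.9] 10.4 [0.5482 0.2193] lane coords x,y mm 44.7 -81.3
ball [248.3 172.1] 9.6 [0.5902 0.274 ] lane coords x,y mm 92.0 -31.1
ball [260.6 203. ] 8.5 [0.5013 0.2351] lane coords x,y mm -0.4 -60.9
ball [277.5 171.5] 10.0 [0.5936 0.1892] lane coords x,y mm 86.8 -115.8
ball [243.9 187.7] 6.0 [0.5444 0.2851] lane coords x,y mm 47.5 -15.4
ball [262.8 173.8] 4.3 [0.5862 0.2316] lane coords x,y mm 83.7 -72.9
[0.49557009 0.29568053]
[ 0.63827976 -0.33215259  0.26173013] [1.79969025e+02 5.02662552e-02 9.57986299e+01] [ 0.21678478  0.98863539 -0.1513715 ]
lane 3 TCP hover [0.607  0.0964]
shift [10.738  0.305  0.034] turn [0.006 0.01  0.004]
```

>>> arm_command(commands=[[[0.4,0.01,0],[0,0.01,0],0],[[0.83,0.023,0],[0,0,0],0],[[0.83,0.023,0],[0,0,0],0],[[0.83,0.023,0],[0,0,0],0],[[0.83,0.023,0],[0,0,0],0],[[0.83,0.023,0],[0,0,0],0],[[0.83,0.023,0],[0,0,0],0],[[0.83,0.023,0],[0,0,0],0],[[0.83,0.023,0],[0,0,0],0],[[0.83,0.023,0],[0,0,0],0],[[0.83,0.023,0],[0,0,0],0],[[0.83,0.023,0],[0,0,0],0],[[0.83,0.023,0],[0,0,0],0],[[0.375,0.01,0],[0,0,0],0],[[0,0,0.76],[0,0,0],0],[[0,0,0.76],[0,0,0],0],[[0,0,0.76],[0,0,0],0],[[0,0,0.76],[0,0,0],0],[[0,0,0.76],[0,0,0],0],[[0,0,0],[0,0,0],0]])

```text
t: 38.9
ee_pos: [0.6026, 0.0965, 0.1046]
orientation: [-179.6, -0.0, 95.9]
wrist_force: [-1.7, -0.3, -2.0]
gripper_width: 0.179
grip_force: 60.6
```

```bash
python3 lane.py 3
```

```text
[0.60555019 0.09677808 0.11023058] [ 1.7986e+02 -8.0000e-02  9.5840e+01] [-0.42 -0.27 -0.13]
shift [-0.014 -0.004  1.145] turn [ 0.028 -0.016  0.012]
near edge tool mm [[63.5, -117.2, 80.0], [63.7, -8.1, 80.3]]
lane centre tool y -17.7 want -0.8;  far wall x 208.6
```

>>> arm_command(commands=[[[0,-0.03,0.5],[0,0,0],0],[[0,0,0.4],[0,0,0],0],[[0,0,0.15],[0,0,0],0],[[0,0,0.05],[0,0,0],0],[[0,0,0],[0,0,0],0],[[0,0,0],[0,0,0],0],[[0,0,0],[0,0,0],0]])

```text
t: 39.63
ee_pos: [0.6063, 0.0965, 0.0676]
orientation: [179.9, -0.1, 95.8]
wrist_force: [0.3, -0.3, -1.3]
gripper_width: 0.178
grip_force: 60.9
```

```bash
python3 lane.py 3
```

```text
[0.60598738 0.09644082 0.06705197] [ 1.7993e+02 -1.0000e-01  9.5790e+01] [ 0.11  0.47 -0.9 ]
shift [-0.003  0.029  0.009] turn [ 0.014 -0.02   0.003]
near edge tool mm [[64.1, -116.2, 34.8], [64.2, -5.2, 34.9]]
lane centre tool y -15.7 want -0.8;  far wall x 209.2
```

>>> arm_command(commands=[[[0.06,0,0.015],[0,-0.01,0],0],[[0.12,0,0],[0,0,0],0],[[0.12,0,0],[0,0,0],0],[[0.12,0,0],[0,0,0],0],[[0.12,0,0],[0,0,0],0],[[0.12,0,0],[0,0,0],0],[[0.12,0,0],[0,0,0],0],[[0.12,0,0],[0,0,0],0],[[0.12,0,0],[0,0,0],0],[[0.12,0,0],[0,0,0],0],[[0.12,0,0],[0,0,0],0],[[0.12,0,0],[0,0,0],0],[[0.12,0,0],[0,0,0],0],[[0.12,0,0],[0,0,0],0],[[0.12,0,0],[0,0,0],0],[[0.12,0,0],[0,0,0],0],[[0.12,0,0],[0,0,0],0],[[0.12,0,0],[0,0,0],0],[[0.04,0,0],[0,0,0],0],[[0,0,0],[0,0,0],0]])

```text
t: 41.45
ee_pos: [0.5969, 0.1824, 0.066]
orientation: [179.9, -0.1, 95.8]
wrist_force: [0.8, -2.9, 5.1]
gripper_width: 0.177
grip_force: 61.6
```

```bash
python3 chk.py
```

```text
ball box [(280, 0, 80, 73)] seated ~(279,0,82,75)
[596.9, 182.27, 65.87, 0.31, -1.77, 4.33, 0.02, -0.09, -0.04] [ 1.80e+02 -1.00e-01  9.58e+01] [ 1.690e+01  2.110e+01 -8.300e+00  6.060e+01  1.000e-01  1.011e+02]
```

>>> arm_command(commands=[[[0,0,-0.06],[0,0,0],0],[[0,0,-0.12],[0,0,0],0],[[0,0,-0.25],[0,0,0],0],[[0,0,-0.4],[0,0,0],0],[[0,0,-0.6],[0,0,0],0],[[0,0,-0.7],[0,0,0],0],[[0,0,-0.7],[0,0,0],0],[[0,0,-0.7],[0,0,0],0],[[0,0,-0.6],[0,0,0],0],[[0,0,-0.4],[0,0,0],0],[[0,0,-0.2],[0,0,0],0],[[0,0,-0.12],[0,0,0],0],[[0,0,0],[0,0,0],0]])

```text
t: 42.68
ee_pos: [0.5968, 0.1814, 0.2599]
orientation: [180.0, -0.1, 95.8]
wrist_force: [0.3, 0.6, -2.5]
gripper_width: 0.179
grip_force: 60.7
```

>>> arm_command(commands=[[[-0.1,-0.002,0],[0,0,0],0],[[-0.25,-0.005,0],[0,0,0],0],[[-0.42,-0.009,0],[0,0,0],0],[[-0.6,-0.013,0],[0,0,0],0],[[-0.84,-0.018,0],[0,0,0],0],[[-0.84,-0.018,0],[0,0,0],0],[[-0.84,-0.018,0],[0,0,0],0],[[-0.84,-0.018,0],[0,0,0],0],[[-0.84,-0.018,0],[0,0,0],0],[[-0.84,-0.018,0],[0,0,0],0],[[-0.84,-0.018,0],[0,0,0],0],[[-0.84,-0.018,0],[0,0,0],0],[[-0.84,-0.018,0],[0,0,0],0],[[-0.84,-0.018,0],[0,0,0],0],[[-0.84,-0.018,0],[0,0,0],0],[[-0.84,-0.018,0],[0,0,0],0],[[-0.6,-0.013,0],[0,0,0],0],[[-0.42,-0.009,0],[0,0,0],0],[[-0.25,-0.005,0],[0,0,0],0],[[-0.1,-0.002,0],[0,0,0],0]])

```text
t: 44.35
ee_pos: [0.6368, -0.332, 0.2573]
orientation: [-179.9, -0.1, 95.7]
wrist_force: [-0.2, -0.2, -2.1]
gripper_width: 0.174
grip_force: 60.7
```

```bash
python3 chk.py
```

```text
ball box [(279, 0, 83, 84)] seated ~(279,0,82,75)
[637.21, -330.45, 258.08, -0.28, 0.46, -1.72, -0.11, -0.02, 0.0] [-1.80e+02 -1.00e-01  9.58e+01] [-27.4  30.1  29.8  89.7   0.1  56.8]
```

>>> arm_command(commands=[[[0.064,0,-0.115],[0,-0.5,0],0],[[0.128,0,-0.23],[0,-1,0],0],[[0.128,0,-0.23],[0,-1,0],0],[[0.128,0,-0.23],[0,-1,0],0],[[0.128,0,-0.23],[0,-1,0],0],[[0.064,0,-0.115],[0,-0.5,0],0],[[0.1,0,0.18],[0,0,0],0],[[0.2,0,0.35],[0,0,0],0],[[0.25,0,0.43],[0,0,0],0],[[0.2,0,0.35],[0,0,0],0],[[0.1,0,0.18],[0,0,0],0],[[0,0,0],[0,0,0],0]])

```text
t: 45.5
ee_pos: [0.6325, -0.2905, 0.2277]
orientation: [-179.7, 24.8, 95.9]
wrist_force: [0.1, -0.9, -2.2]
gripper_width: 0.177
grip_force: 60.6
```

>>> arm_command(commands=[[[0.064,0,-0.115],[0,-0.5,0],0],[[0.1,0,-0.18],[0,-0.8,0],0],[[0.128,0,-0.23],[0,-1,0],0],[[0.128,0,-0.23],[0,-1,0],0],[[0.128,0,-0.23],[0,-1,0],0],[[0.128,0,-0.23],[0,-1,0],0],[[0.128,0,-0.23],[0,-1,0],0],[[0.128,0,-0.23],[0,-1,0],0],[[0,0,0],[0,0,0],0],[[0,0,0],[0,0,0],0],[[0,0,0],[0,0,0],0],[[0,0,0],[0,0,0],0]])

```text
t: 46.5
ee_pos: [0.627, -0.2217, 0.2584]
orientation: [179.7, 61.4, 95.5]
wrist_force: [0.9, -0.3, -0.6]
gripper_width: 0.178
grip_force: 60.9
```

```bash
python3 chk.py
```

```text
ball box [(311, 0, 38, 13)] seated ~(279,0,82,75)
[626.74, -221.8, 258.11, 0.14, 0.43, -1.16, 0.98, 0.13, 0.02] [179.8  61.4  95.5] [  1.6  15.4  -9.8  57.2 -61.2  81.5]
```

>>> arm_command(commands=[[[-0.128,0,0.23],[0,1,0],0],[[-0.128,0,0.23],[0,1,0],0],[[-0.128,0,0.23],[0,1,0],0],[[-0.128,0,0.23],[0,1,0],0],[[-0.128,0,0.23],[0,1,0],0],[[-0.128,0,0.23],[0,1,0],0],[[-0.128,0,0.23],[0,1,0],0],[[-0.25,0,-0.45],[0,0,0],0],[[-0.25,0,-0.45],[0,0,0],0],[[-0.25,0,-0.45],[0,0,0],0],[[-0.128,0,0.23],[0,1,0],0],[[-0.128,0,0.23],[0,1,0],0],[[-0.128,0,0.23],[0,1,0],0],[[-0.128,0,0.23],[0,1,0],0],[[-0.128,0,0.23],[0,1,0],0],[[-0.04,0,0.07],[0,0.3,0],0],[[0,0,0],[0,0,0],0],[[0,0,0],[0,0,0],0]])

```text
t: 48.15
ee_pos: [0.6378, -0.3331, 0.2608]
orientation: [-180.0, 0.0, 95.7]
wrist_force: [-0.1, 0.0, -1.2]
gripper_width: 0.177
grip_force: 60.8
```

```bash
python3 tray.py >/dev/null; python3 - <<'E'
import cv2
im=cv2.imread('pics/tl.png'); a=cv2.resize(im[135:245,215:315],None,fx=4,fy=4,interpolation=cv2.INTER_CUBIC); b=cv2.resize(im[125:235,385:485],None,fx=4,fy=4,interpolation=cv2.INTER_CUBIC)
cv2.imwrite('pics/tlc4.png',cv2.hconcat([a,b]))
from h import *
print(pose()[0]); go([.4467,-.0749,.26],[180,0,95.6])
E
```

```text
[ 0.63797358 -0.33220701  0.26165445]
shift [ 6.883 -4.108  0.033] turn [0.006 0.01  0.04 ]
```

View pics/tlc4.png

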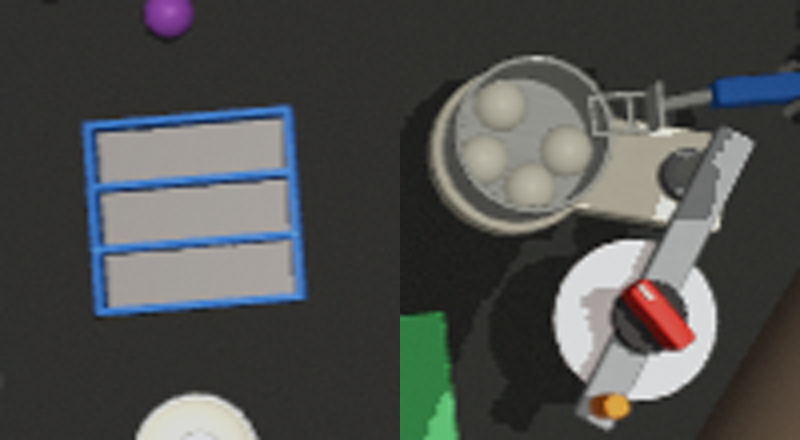

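All four balls are in the jar and the tray is empty. Returning the spoon to its mat.

>>> arm_command(commands=[[[0.344,-0.205,0],[0,0,0.04],0],[[0.688,-0.411,0],[0,0.01,0],0],[[0.688,-0.411,0],[0,0,0],0],[[0.688,-0.411,0],[0,0,0],0],[[0.688,-0.411,0],[0,0,0],0],[[0.688,-0.411,0],[0,0,0],0],[[0.688,-0.411,0],[0,0,0],0],[[0.688,-0.411,0],[0,0,0],0],[[0.688,-0.411,0],[0,0,0],0],[[0.688,-0.411,0],[0,0,0],0],[[0.344,-0.205,0],[0,0,0],0],[[0,0,0.7],[0,0,0],0],[[0,0,0.8],[0,0,0],0],[[0,0,0.8],[0,0,0],0],[[0,0,0.8],[0,0,0],0],[[0,0,0.8],[0,0,0],0],[[0,0,0.5],[0,0,0],0],[[0,0,0.3],[0,0,0],0],[[0,0,0],[0,0,0],0],[[0,0,0],[0,0,0],0]])

```text
t: 49.87
ee_pos: [0.4473, -0.0737, 0.074]
orientation: [180.0, -0.1, 95.7]
wrist_force: [0.4, 1.0, 0.2]
gripper_width: 0.174
grip_force: 60.8
```

```bash
python3 - <<'E'
from h import *
for i in range(3): W,C=snap('wrist'); print(pose()[0].round(4),env.read_state()['orientation'].round(2),env.read_state()['wrist_force'].round(1))
go([.4467,-.0749,.0617],[180,0,95.6])
E
```

```text
[ 0.448  -0.0739  0.0748] [ 1.7989e+02 -4.0000e-02  9.5650e+01] [ 0.9  0.2 -0.8]
[ 0.4484 -0.0741  0.0752] [ 1.7984e+02 -4.0000e-02  9.5630e+01] [ 0.   0.5 -1.4]
[ 0.4485 -0.0742  0.0752] [ 1.7983e+02 -4.0000e-02  9.5620e+01] [ 0.7 -0.4 -0.8]
shift [-0.014 -0.048  0.338] turn [ 0.034 -0.007  0.004]
```

>>> arm_command(commands=[[[0,-0.045,0.2],[0.03,0,0],0],[[0,0,0.1],[0,0,0],0],[[0,0,0.03],[0,0,0],0],[[0,0,0.01],[0,0,0],0],[[0,0,0],[0,0,0],0],[[0,0,0],[0,0,0],0]])

```text
t: 50.52
ee_pos: [0.4461, -0.0744, 0.0615]
orientation: [-180.0, -0.1, 95.6]
wrist_force: [-3.8, 0.5, 12.9]
gripper_width: 0.178
grip_force: 62.8
```

>>> arm_command(commands=[[[0,0,-0.02],[0,0,0],0],[[0,0,0],[0,0,0],0.55],[[0,0,0],[0,0,0],0.55],[[0,0,0],[0,0,0],0.55],[[0,0,0],[0,0,0],0.55],[[0,0,0],[0,0,0],0.55],[[0,0,-0.2],[0,0,0],0.55],[[0,0,-0.6],[0,0,0],0.55],[[0,0,-0.9],[0,0,0],0.55],[[0,0,-0.9],[0,0,0],0.55],[[0,0,-0.9],[0,0,0],0.55],[[0,0,-0.9],[0,0,0],0.55],[[0,0,-0.9],[0,0,0],0.55],[[0,0,0],[0,0,0],0.55],[[0,0,0],[0,0,0],0.55]])

```text
t: 51.77
ee_pos: [0.4472, -0.0748, 0.2756]
orientation: [179.9, -0.0, 95.6]
wrist_force: [0.5, 0.0, -0.0]
gripper_width: 0.547
grip_force: 0.0
```

```bash
cat > sp.py <<'E'
from h import *
W,Cw=snap('wrist'); T,C=snap('top'); S,D=snap('scene'); cv2.imwrite('pics/ws.png',W); cv2.imwrite('pics/ts.png',T); cv2.imwrite('pics/ss.png',S)
print(pose()[0],env.read_state()['orientation'].round(1))
for n,im,c in (('w',W,Cw),('t',T,C)):
    for b in blobs(mask(im,(100,120,60),(125,255,255)),60)[:4]:
        r=cv2.minAreaRect(b); P=plane(c,r[0],.069)[0]; B=plane(c,cv2.boxPoints(r),.069); e=[B[1]-B[0],B[2]-B[1]]; v=max(e,key=np.linalg.norm); print(n,np.round(r[0]),'bar',P.round(4),'len',np.linalg.norm(v).round(3),'yaw',(np.degrees(np.arctan2(v[1],v[0]))%180).round(1))
for n,im,c in (('t',T,C),('s',S,D)):
  for b in blobs(mask(im,(0,170,90),(4,255,255))|mask(im,(174,150,90),(179,255,255)),8)[:3]: print(n,'red',cv2.minAreaRect(b),plane(c,cen(b),.187).round(4))
  for b in blobs(mask(im,(10,170,120),(22,255,255)),5)[:6]: print(n,'orange',np.round(cen(b),1),cv2.contourArea(b),plane(c,cen(b),.180).round(4))
E
python3 sp.py
```

```text
[ 0.44564065 -0.07452319  0.27186399] [-1.798e+02 -1.000e-01  9.560e+01]
w [317. 170.] bar [ 0.4443 -0.0701  0.069 ] len 0.114 yaw 95.9
w [197. 371.] bar [ 0.3218 -0.3369  0.069 ] len 0.022 yaw 25.2
t [263. 187.] bar [0.5435 0.2231 0.069 ] len 0.151 yaw 95.6
t [460. 266.] bar [ 0.3402 -0.326   0.069 ] len 0.116 yaw 24.5
t red ((453.6229553222656, 204.85247802734375), (12.312860488891602, 6.156430721282959), 84.80557250976562) [[ 0.4969 -0.2748  0.187 ]]
t orange [230.7 117.8] 87.5 [[0.712  0.2958 0.18  ]]
s red ((212.25999450683594, 224.8199920654297), (19.799999237060547, 9.0), 36.86989974975586) [[ 0.5197 -0.2718  0.187 ]]
s red ((47.0, 70.0), (4.0, 4.0), 90.0) [[-0.7495 -0.7766  0.187 ]]
s orange [429.8 233.8] 112.5 [[0.7991 0.2642 0.18  ]]
s orange [294.8 313.1] 94.0 [[ 0.8625 -0.1603  0.18  ]]
s orange [217.4 208. ] 44.0 [[ 0.4587 -0.2413  0.18  ]]
s orange [309.5  54. ] 30.0 [[-0.3015  0.3817  0.18  ]]
```

The spoon is back on the mat: bar centre (0.444,-0.070), yaw 95.9, as it stood at the start. Next I'll look at the clamp arm from near.

>>> arm_command(commands=[[[0,0,-0.07],[0,0,-0.97],0.3],[[0,0,-0.07],[0,0,-0.97],0.3],[[0,0,-0.07],[0,0,-0.97],0.3],[[0,0,-0.07],[0,0,-0.97],0.3],[[0,0,-0.07],[0,0,-0.97],0.3],[[0,0,-0.07],[0,0,-0.97],0.3],[[0,0,-0.07],[0,0,-0.97],0.3],[[0,0,-0.07],[0,0,-0.97],0.3],[[0,0,-0.07],[0,0,-0.97],0.3],[[0,0,-0.07],[0,0,-0.97],0.3],[[0,0,0],[0,0,-0.97],0.3],[[-0.43,-0.69,0],[0,0,0],0.3],[[-0.43,-0.69,0],[0,0,0],0.3],[[-0.43,-0.69,0],[0,0,0],0.3],[[-0.43,-0.69,0],[0,0,0],0.3],[[-0.43,-0.69,0],[0,0,0],0.3],[[0,0,0],[0,0,0],0.3],[[0,0,0],[0,0,0],0.3],[[0,0,0],[0,0,0],0.3]])

```text
t: 53.5
ee_pos: [0.4482, -0.2369, 0.2993]
orientation: [180.0, -0.3, 148.9]
wrist_force: [-0.8, -0.4, 0.5]
gripper_width: 0.302
grip_force: 0.0
```

```bash
python3 - <<'E'
from h import *
W,C=snap('wrist'); p,R=pose(); cv2.imwrite('pics/wa.png',W); print(p,R.as_euler('xyz',True).round(2))
T,Ct=snap('top')
for b in blobs(mask(W,(10,170,120),(22,255,255)),50)[:3]: r=cv2.minAreaRect(b);print('orange',np.round(cen(b),1),r,cv2.boundingRect(b),plane(C,cen(b),.185).round(4))
for b in blobs(mask(W,(0,150,90),(6,255,255))|mask(W,(172,150,90),(179,255,255)),50)[:3]: r=cv2.minAreaRect(b);print('red',np.round(cen(b),1),r,plane(C,cen(b),.187).round(4))
E
```

```text
[ 0.44835393 -0.23648449  0.29977192] [180.    -0.29 148.97]
orange [316.3 189. ] ((316.0, 190.0), (20.0, 18.0), 90.0) (307, 180, 19, 21) [[ 0.4365 -0.2318  0.185 ]]
red [319.5 270.4] ((322.3584899902344, 271.2452697753906), (59.33975601196289, 30.768762588500977), 15.94539737701416) [[ 0.4941 -0.2638  0.187 ]]
```

View pics/wa.png

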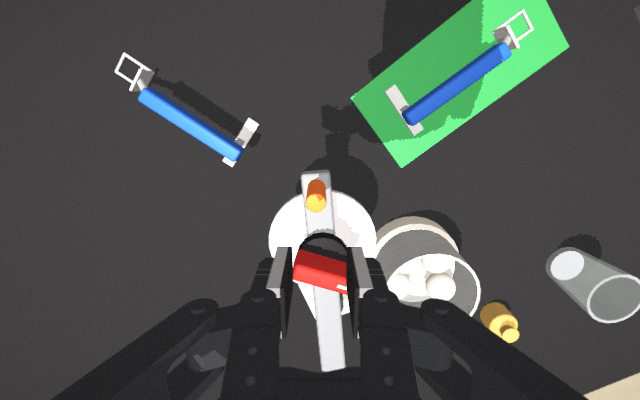

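The wrist view shows the peg top at (316,204), the red bar at (322,271), and the arm's centre line running from (316,172) to (332,370).

```bash
python3 - <<'E'
from h import *
C=cal('wrist'); T=cal('top')
a=plane(C,[(316,172),(332.5,370)],.14); d=a[0]-a[1]; print('arm ends',a.round(4).tolist(),'len',np.linalg.norm(d),'heading',np.degrees(np.arctan2(d[1],d[0])))
pt=plane(C,[(316,204)],.185)[0]; print('peg top',pt, 'base',plane(C,[(316,188)],.14), 'top cam',plane(T,[(437.5,226.5)],.185))
k=plane(C,[(322,266)],.187)[0]; print('knob top',k)
u=d/np.linalg.norm(d); print('pivot from peg',pt-.185*u,'from knob',k-.12*u)
print('jar rim',plane(C,[(428,300)],.1), plane(T,[(418.9,160)],.1))
W=cv2.imread('pics/wa.png'); H=cv2.cvtColor(W,cv2.COLOR_BGR2HSV)
m=mask(W,(0,150,90),(6,255,255))|mask(W,(172,150,90),(179,255,255)); b=blobs(m,50)[0]; B=cv2.boxPoints(cv2.minAreaRect(b)); P=plane(C,B,.187); print(B.round(0).tolist(),P.round(4)[:,:2].tolist())
E
```

```text
arm ends [[0.4349, -0.2308, 0.14], [0.6264, -0.3263, 0.14]] len 0.21395303232982732 heading 153.49111572767384
peg top [ 0.44697229 -0.2375535   0.185     ] base [[ 0.44713061 -0.23817602  0.14      ]] top cam [[ 0.44565426 -0.23563636  0.185     ]]
knob top [ 0.49275359 -0.25971436  0.187     ]
pivot from peg [ 0.61252234 -0.32012576  0.185     ] from knob [ 0.60013741 -0.31327475  0.187     ]
jar rim [[ 0.63177481 -0.20459785  0.1       ]] [[ 0.62493852 -0.20308444  0.1       ]]
[[290.0, 278.0], [298.0, 248.0], [355.0, 265.0], [347.0, 294.0]] [[0.4886, -0.2872], [0.4701, -0.2677], [0.505, -0.2368], [0.5249, -0.2557]]
```

>>> arm_command(commands=[[[0.027,-0.034,0],[0,0,-0.88],0.3],[[0,0,0.5],[0,0,0],0.3],[[0,0,0.65],[0,0,0],0.3],[[0,0,0.65],[0,0,0],0.3],[[0,0,0.65],[0,0,0],0.3],[[0,0,0.45],[0,0,0],0.3],[[0,0,0.25],[0,0,0],0.3],[[0,0,0],[0,0,0],0.3],[[0,0,0],[0,0,0],0.3],[[0,0,0],[0,0,0],0.3]])

```text
t: 54.43
ee_pos: [0.4475, -0.2376, 0.1761]
orientation: [180.0, -0.1, 153.4]
wrist_force: [0.6, 0.4, 0.2]
gripper_width: 0.299
grip_force: 0.0
```

```bash
python3 - <<'E'
from h import *
W,C=snap('wrist'); cv2.imwrite('pics/wb.png',W); s=env.read_state(); print(s['ee_pos'],s['orientation'].round(2),s['wrist_force'],s['joint_positions'].round(1))
for b in blobs(mask(W,(8,150,60),(24,255,255)),50)[:3]: print('orange',np.round(cen(b),1),cv2.boundingRect(b))
print(proj(C,[s['ee_pos']+[0,0,.013]]), proj(C,[s['ee_pos']-[0,0,.03]]))
E
```

```text
[ 0.4475729  -0.23780306  0.17618898] [ 1.8000e+02 -3.0000e-02  1.5337e+02] [ 0.59539406 -0.03927712  0.21198908] [-28.    5.9 -13.4  70.7   0.   -1.4]
orange [315.  279.8] (295, 239, 39, 80)
[[316.9381159 314.1885612]] [[317.56830945 259.62005416]]
```

>>> arm_command(commands=[[[-0.003,0.121,0],[0,0,0.3],0.3],[[-0.006,0.242,0],[0,0,0.6],0.3],[[-0.006,0.242,0],[0,0,0.6],0.3],[[-0.006,0.242,0],[0,0,0.6],0.3],[[-0.006,0.242,0],[0,0,0.6],0.3],[[-0.006,0.242,0],[0,0,0.6],0.3],[[-0.006,0.242,0],[0,0,0.6],0.3],[[-0.006,0.242,0],[0,0,0.6],0.3],[[-0.006,0.242,0],[0,0,0.6],0.3],[[-0.006,0.242,0],[0,0,0.6],0.3],[[-0.006,0.242,0],[0,0,0.6],0.3],[[-0.006,0.242,0],[0,0,0.6],0.3],[[-0.006,0.242,0],[0,0,0.6],0.3],[[-0.006,0.242,0],[0,0,0.6],0.3],[[-0.006,0.242,0],[0,0,0.6],0.3],[[-0.006,0.242,0],[0,0,0.6],0.3],[[-0.006,0.242,0],[0,0,0.6],0.3],[[-0.006,0.242,0],[0,0,0.6],0.3],[[-0.006,0.242,0],[0,0,0.6],0.3],[[-0.006,0.242,0],[0,0,0.6],0.3]])

```text
t: 56.15
ee_pos: [0.5973, -0.1361, 0.1757]
orientation: [-179.9, -0.1, 94.7]
wrist_force: [-0.9, -0.8, 0.5]
gripper_width: 0.296
grip_force: 0.4
```

```bash
cat > cl.py <<'E'
from h import *
W,C=snap('wrist'); cv2.imwrite('pics/wb.png',W); s=env.read_state(); print(s['ee_pos'],s['orientation'].round(2),s['wrist_force'].round(2),s['wrist_torque'].round(2),s['joint_positions'].round(1))
for b in blobs(mask(W,(8,150,60),(24,255,255)),50)[:3]: print('orange',np.round(cen(b),1),cv2.boundingRect(b))
d=s['ee_pos'][:2]-[.612,-.320]; print('heading',np.degrees(np.arctan2(d[1],d[0])),'r',np.hypot(*d))
E
python3 cl.py
```

```text
[ 0.59885067 -0.13602468  0.17539984] [ 1.7999e+02 -7.0000e-02  9.4590e+01] [ 0.89  0.08 -0.41] [-0.06 -0.08 -0.  ] [-12.8  17.4   0.7  73.3   0.1  72.6]
orange [307.8 280.7] (287, 239, 40, 81)
heading 94.08816770572257 r 0.18444463407261608
```

>>> arm_command(commands=[[[-0.003,0.161,0],[0,0,0.4],0.3],[[-0.003,0.161,0],[0,0,0.4],0.3],[[-0.003,0.161,0],[0,0,0.4],0.3],[[-0.003,0.161,0],[0,0,0.4],0.3],[[-0.001,0.08,0],[0,0,0.2],0.3],[[-0.001,0.08,0],[0,0,0.2],0.3],[[0,0,0],[0,0,0],0.3],[[0,0,0],[0,0,0],0.3]])

```text
t: 56.87
ee_pos: [0.6285, -0.1364, 0.1745]
orientation: [-179.9, -0.1, 84.9]
wrist_force: [-0.1, 0.3, 0.3]
gripper_width: 0.304
grip_force: 0.0
```

```bash
python3 cl.py
```

```text
[ 0.62836892 -0.13639831  0.17441846] [-1.7985e+02 -7.0000e-02  8.4880e+01] [ 0.46  0.19 -0.82] [-0.   -0.01 -0.  ] [-12.3  20.7   5.2  74.6   0.   82.9]
orange [310.  281.5] (289, 240, 40, 81)
heading 84.90529398191238 r 0.18432992757274047
```

Keep nudging until the stop shows in the force.

>>> arm_command(commands=[[[0,0.08,0],[0,0,0.2],0.3],[[0,0.08,0],[0,0,0.2],0.3],[[0,0.06,0],[0,0,0],0.3],[[0,0,0],[0,0,0],0.3],[[0,0,0],[0,0,0],0.3]])

```text
t: 57.33
ee_pos: [0.6374, -0.1373, 0.174]
orientation: [-179.8, -0.1, 82.9]
wrist_force: [-0.5, 0.6, -0.4]
gripper_width: 0.297
grip_force: 0.0
```

```bash
python3 cl.py
```

```text
[ 0.63729583 -0.13725285  0.17405202] [-1.7983e+02 -7.0000e-02  8.2850e+01] [-0.13 -0.56 -0.03] [-0.01 -0.   -0.03] [-12.2  21.7   6.6  75.    0.   85. ]
orange [309.  282.2] (288, 240, 40, 82)
heading 82.1192051240545 r 0.18448956608105432
```

>>> arm_command(commands=[[[0,0.06,0],[0,0,0.1],0.3],[[0,0.06,0],[0,0,0],0.3],[[0,0,0],[0,0,0],0.3],[[0,0,0],[0,0,0],0.3]])

```text
t: 57.72
ee_pos: [0.6422, -0.1379, 0.1741]
orientation: [-179.8, -0.1, 82.3]
wrist_force: [-0.0, 1.1, 0.9]
gripper_width: 0.3
grip_force: 0.0
```

```bash
python3 cl.py
```

```text
[ 0.64209442 -0.13787924  0.17411266] [-1.7983e+02 -6.0000e-02  8.2350e+01] [ 0.34  0.42 -0.04] [-0.01 -0.07  0.03] [-12.1  22.3   7.3  75.2   0.   85.5]
orange [308.3 282.2] (287, 240, 41, 82)
heading 80.61699002720717 r 0.18459048382428433
```

>>> arm_command(commands=[[[0,0.06,0],[0,0,0.1],0.3],[[0,0.06,0],[0,0,0.1],0.3],[[0,0,0],[0,0,0],0.3],[[0,0,0],[0,0,0],0.3]])

```text
t: 58.1
ee_pos: [0.6449, -0.1384, 0.1741]
orientation: [-179.6, -0.0, 81.3]
wrist_force: [-7.8, 1.1, 3.7]
gripper_width: 0.304
grip_force: 4.0
```

```bash
python3 cl.py
```

```text
[ 0.64486802 -0.13836842  0.1740883 ] [-1.7961e+02 -4.0000e-02  8.1310e+01] [-8.8   0.88  3.28] [ 0.13  1.47 -0.01] [-12.1  22.8   8.1  75.7   0.   86.6]
orange [307.3 282.1] (286, 240, 40, 82)
heading 79.74276692671157 r 0.1845815251153553
```

The stop is felt at 8.8 N, so the arm is in. I'll back off, rise, move over the knob and wind the wrist back for a long clockwise turn.

>>> arm_command(commands=[[[0,-0.13,0],[0,0,0],0.3],[[0,0,-0.4],[0,0,0],0.3],[[0,0,-0.8],[0,0,0],0.4],[[0,0,-0.8],[0,0,0],0.5],[[0,0,-0.8],[0,0,0],0.5],[[0,0,-0.4],[0,0,0],0.5],[[-0.54,0,0],[0,0,0],0.5],[[-0.54,0,0],[0,0,0],0.5],[[-0.53,0,0],[0,0,0],0.5],[[0,0,0],[0,0,-1],0.5],[[0,0,0],[0,0,-1],0.5],[[0,0,0],[0,0,-1],0.5],[[0,0,0],[0,0,-1],0.5],[[0,0,0],[0,0,-1],0.5],[[0,0,0],[0,0,-1],0.5],[[0,0,0],[0,0,-1],0.5],[[0,0,0],[0,0,-1],0.5],[[0,0,0],[0,0,-1],0.5],[[0,0,0],[0,0,-1],0.5],[[0,0,0],[0,0,-1],0.5]])

```text
t: 59.82
ee_pos: [0.6324, -0.2017, 0.3022]
orientation: [-180.0, -0.1, 136.6]
wrist_force: [-1.1, -0.6, 0.7]
gripper_width: 0.499
grip_force: 0.0
```

>>> arm_command(commands=[[[0,0,0],[0,0,-1],0.5],[[0,0,0],[0,0,-1],0.5],[[0,0,0],[0,0,-1],0.5],[[0,0,0],[0,0,-1],0.5],[[0,0,0],[0,0,-1],0.5],[[0,0,0],[0,0,-1],0.5],[[0,0,0],[0,0,-1],0.5],[[0,0,0],[0,0,-1],0.5],[[0,0,0],[0,0,-1],0.5],[[0,0,0],[0,0,-1],0.5],[[0,0,0],[0,0,-1],0.5],[[0,0,0],[0,0,-1],0.5],[[0,0,0],[0,0,-1],0.5],[[0,0,0],[0,0,-1],0.5],[[0,0,0],[0,0,-1],0.5],[[0,0,0],[0,0,-1],0.5],[[0,0,0],[0,0,-1],0.5],[[0,0,0],[0,0,-1],0.5],[[0,0,0],[0,0,-1],0.5],[[0,0,0],[0,0,-1],0.5]])

```text
t: 61.48
ee_pos: [0.6325, -0.2016, 0.3022]
orientation: [179.9, 0.0, -123.4]
wrist_force: [-0.4, -0.3, 0.8]
gripper_width: 0.499
grip_force: 0.0
```

>>> arm_command(commands=[[[0,0,0],[0,0,-1],0.5],[[0,0,0],[0,0,-1],0.5],[[0,0,0],[0,0,-1],0.5],[[0,0,0],[0,0,-1],0.5],[[0,0,0],[0,0,-1],0.5],[[0,0,0],[0,0,-1],0.5],[[0,0,0],[0,0,-1],0.5],[[0,0,0],[0,0,-1],0.5],[[0,0,0],[0,0,-1],0.5],[[0,0,0],[0,0,-1],0.5],[[0,0,0],[0,0,-1],0.5],[[0,0,0],[0,0,-1],0.5],[[0,0,0],[0,0,-1],0.5],[[0,0,0],[0,0,-1],0.5],[[0,0,0],[0,0,-1],0.5],[[0,0,0],[0,0,-1],0.5],[[0,0,0],[0,0,0],0.5],[[0,0,0],[0,0,0],0.5]])

```text
t: 62.98
ee_pos: [0.6324, -0.2016, 0.3022]
orientation: [180.0, 0.2, -43.8]
wrist_force: [-0.3, 0.4, 0.4]
gripper_width: 0.503
grip_force: 0.0
```

```bash
cat > kn.py <<'E'
from h import *
W,C=snap('wrist'); p,R=pose(); cv2.imwrite('pics/wk.png',W); s=env.read_state(); print(p,s['orientation'].round(2),s['joint_positions'].round(1))
b=blobs(mask(W,(0,150,60),(6,255,255))|mask(W,(172,150,60),(179,255,255)),50)[0]
hsv=cv2.cvtColor(W,cv2.COLOR_BGR2HSV)
r=cv2.minAreaRect(b); B=cv2.boxPoints(r); P=plane(C,B,.187); e=[P[1]-P[0],P[2]-P[1]]; v=max(e,key=np.linalg.norm)
print(r,'c',plane(C,r[0],.187).round(4),'len',np.linalg.norm(e[0]).round(4),np.linalg.norm(e[1]).round(4),'heading',(np.degrees(np.arctan2(v[1],v[0]))%180).round(1))
for q in blobs(mask(W,(8,150,60),(24,255,255)),50)[:3]: print('orange',np.round(cen(q),1),cv2.boundingRect(q),plane(C,cen(q),.17).round(4))
E
python3 kn.py
```

```text
[ 0.63234057 -0.20162546  0.30215676] [ 1.7996e+02  1.6000e-01 -4.3800e+01] [ -17.7   24.1   26.    92.1    0.  -153.9]
((320.79412841796875, 196.67648315429688), (70.0927963256836, 21.58567237854004), 75.96376037597656) c [[ 0.6329 -0.2038  0.187 ]] len 0.0155 0.0542 heading 150.2
orange [257.5 236.7] (244, 219, 27, 37) [[ 0.6401 -0.1386  0.17  ]]
orange [ 26.1 340.9] (0, 331, 41, 30) [[0.7153 0.0893 0.17  ]]
```

>>> arm_command(commands=[[[-0.017,0.03,0],[0,0,-0.95],0.5],[[0,0,0],[0,0,-0.95],0.5],[[0,0,0],[0,0,-0.9],0.5],[[0,0,0.6],[0,0,0],0.5],[[0,0,0.7],[0,0,0],0.5],[[0,0,0.7],[0,0,0],0.5],[[0,0,0.6],[0,0,0],0.5],[[0,0,0.35],[0,0,0],0.5],[[0,0,0],[0,0,0],0.5],[[0,0,0],[0,0,0],0.5],[[0,0,0],[0,0,0],0.5]])

```text
t: 63.95
ee_pos: [0.6311, -0.202, 0.1856]
orientation: [-180.0, 0.1, -29.7]
wrist_force: [0.3, -0.1, 0.2]
gripper_width: 0.502
grip_force: 0.0
```

```bash
python3 kn.py; python3 -c "
from h import *
C=cal('wrist');p,R=pose();print(proj(C,[p+[0,0,.005]]),env.read_state()['wrist_force'].round(1))"
```

```text
[ 0.63135649 -0.20204406  0.18594511] [-1.7997e+02  3.0000e-02 -2.9690e+01] [ -17.8   22.8    9.5   76.8    0.  -168.1]
((320.7711486816406, 274.5276184082031), (37.121665954589844, 125.4703598022461), 1.2453643083572388) c [[ 0.6366 -0.2051  0.187 ]] len 0.0576 0.0141 heading 148.3
orange [163.7  67. ] (125, 38, 65, 55) [[ 0.7346 -0.1926  0.17  ]]
orange [205.5 290.6] (183, 271, 43, 40) [[ 0.6471 -0.1491  0.17  ]]
[[320.76476521 293.01483165]] [-0.4 -0.5  0.2]
```

>>> arm_command(commands=[[[0,0,0.07],[0,0,0],0.5],[[0,0,0],[0,0,0],0.2],[[0,0,0],[0,0,0],0],[[0,0,0],[0,0,0],0],[[0,0,0],[0,0,0],0],[[0,0,0],[0,0,0],0],[[0,0,0],[0,0,0],0],[[0,0,0],[0,0,0],0],[[0,0,0],[0,0,0.3],0],[[0,0,0],[0,0,0.6],0],[[0,0,0],[0,0,0.8],0],[[0,0,0],[0,0,0.8],0]])

```text
t: 65.0
ee_pos: [0.6307, -0.2021, 0.182]
orientation: [180.0, 0.1, -42.3]
wrist_force: [-1.8, -0.9, 5.5]
gripper_width: 0.161
grip_force: 59.7
```

```bash
cat > tq.py <<'E'
from h import *
s=env.read_state(); print(s['t'],s['ee_pos'].round(4),s['orientation'].round(2),'F',s['wrist_force'].round(2),'M',s['wrist_torque'].round(3),'j6',s['joint_positions'][5].round(1),s['gripper_width'],s['grip_force'])
E
python3 tq.py
```

```text
65.0 [ 0.6307 -0.2021  0.182 ] [ 1.7996e+02  1.1000e-01 -4.2350e+01] F [-1.81 -0.94  5.51] M [-0.274  0.281  0.057] j6 -155.4 0.1606946357980539 59.730738401412964
```

The torque of 0.057 N m shows the screw turning. Going on.

>>> arm_command(commands=[[[0,0,0],[0,0,0.9],0],[[0,0,0],[0,0,0.9],0],[[0,0,0],[0,0,0.9],0],[[0,0,0],[0,0,0.9],0],[[0,0,0],[0,0,0.9],0],[[0,0,0],[0,0,0.9],0],[[0,0,0],[0,0,0.9],0],[[0,0,0],[0,0,0.9],0],[[0,0,0],[0,0,0.9],0],[[0,0,0],[0,0,0.9],0],[[0,0,0],[0,0,0.9],0],[[0,0,0],[0,0,0.9],0],[[0,0,0],[0,0,0.9],0],[[0,0,0],[0,0,0.9],0],[[0,0,0],[0,0,0.9],0],[[0,0,0],[0,0,0.9],0]])

```text
t: 66.33
ee_pos: [0.6305, -0.2021, 0.1819]
orientation: [179.9, -0.0, -114.4]
wrist_force: [-2.0, -1.9, 5.2]
gripper_width: 0.161
grip_force: 59.8
```

```bash
python3 tq.py
```

```text
66.3333 [ 0.6305 -0.2021  0.1819] [ 1.7986e+02 -2.0000e-02 -1.1438e+02] F [-2.03 -1.95  5.24] M [-0.312  0.446  0.03 ] j6 -83.4 0.16131878349935902 59.78429853916168
```

>>> arm_command(commands=[[[0,0,0],[0,0,0.9],0],[[0,0,0],[0,0,0.9],0],[[0,0,0],[0,0,0.9],0],[[0,0,0],[0,0,0.9],0],[[0,0,0],[0,0,0.9],0]])

```text
t: 66.75
ee_pos: [0.6304, -0.2021, 0.182]
orientation: [179.9, -0.1, -136.9]
wrist_force: [-2.3, -1.6, 6.1]
gripper_width: 0.162
grip_force: 59.8
```

```bash
python3 tq.py
```

```text
66.75 [ 0.6304 -0.2021  0.182 ] [ 1.7988e+02 -8.0000e-02 -1.3688e+02] F [-2.27 -1.65  6.14] M [-0.34   0.446  0.064] j6 -60.9 0.1623151860373547 59.791438579559326
```

>>> arm_command(commands=[[[0,0,0],[0,0,0.9],0],[[0,0,0],[0,0,0.9],0],[[0,0,0],[0,0,0.9],0],[[0,0,0],[0,0,0.9],0],[[0,0,0],[0,0,0.9],0]])

```text
t: 67.17
ee_pos: [0.6304, -0.2021, 0.182]
orientation: [179.9, -0.1, -159.3]
wrist_force: [-1.8, -0.9, 5.9]
gripper_width: 0.161
grip_force: 59.7
```

```bash
python3 tq.py
```

```text
67.1667 [ 0.6304 -0.2021  0.182 ] [ 1.7991e+02 -1.2000e-01 -1.5935e+02] F [-1.76 -0.88  5.92] M [-0.26   0.467  0.349] j6 -38.4 0.1613021083199828 59.73011076450348
```

The torque jumped to 0.35 N m, so the screw is tight and the knob is slipping. I'll go on by about 125°.

>>> arm_command(commands=[[[0,0,0],[0,0,0.9],0],[[0,0,0],[0,0,0.9],0],[[0,0,0],[0,0,0.9],0],[[0,0,0],[0,0,0.9],0],[[0,0,0],[0,0,0.9],0],[[0,0,0],[0,0,0.9],0],[[0,0,0],[0,0,0.9],0],[[0,0,0],[0,0,0.9],0],[[0,0,0],[0,0,0.9],0],[[0,0,0],[0,0,0.9],0],[[0,0,0],[0,0,0.9],0],[[0,0,0],[0,0,0.9],0],[[0,0,0],[0,0,0.9],0],[[0,0,0],[0,0,0.9],0],[[0,0,0],[0,0,0.9],0],[[0,0,0],[0,0,0.9],0],[[0,0,0],[0,0,0.9],0],[[0,0,0],[0,0,0.9],0],[[0,0,0],[0,0,0.9],0],[[0,0,0],[0,0,0.9],0]])

```text
t: 68.83
ee_pos: [0.6305, -0.2018, 0.1819]
orientation: [-179.9, -0.1, 110.7]
wrist_force: [-1.6, 0.6, 6.4]
gripper_width: 0.165
grip_force: 59.8
```

```bash
python3 tq.py
```

```text
68.8333 [ 0.6305 -0.2018  0.1819] [-1.7989e+02 -1.1000e-01  1.1067e+02] F [-1.6   0.62  6.39] M [-0.141  0.514  0.281] j6 51.6 0.16503588437018316 59.75773751735687
```

>>> arm_command(commands=[[[0,0,0],[0,0,0.9],0],[[0,0,0],[0,0,0.9],0],[[0,0,0],[0,0,0.9],0],[[0,0,0],[0,0,0.9],0],[[0,0,0],[0,0,0.9],0],[[0,0,0],[0,0,0.9],0],[[0,0,0],[0,0,0.9],0],[[0,0,0],[0,0,0.9],0],[[0,0,0],[0,0,0],0]])

```text
t: 69.58
ee_pos: [0.6306, -0.2018, 0.182]
orientation: [-179.9, -0.0, 74.7]
wrist_force: [-2.4, -0.1, 5.3]
gripper_width: 0.157
grip_force: 59.9
```

```bash
python3 tq.py
```

```text
69.5833 [ 0.6306 -0.2018  0.182 ] [-1.7986e+02 -4.0000e-02  7.4680e+01] F [-2.4  -0.05  5.29] M [-0.124  0.367  0.032] j6 87.6 0.15719192924836023 59.944841265678406
```

>>> arm_command(commands=[[[0,0,0],[0,0,0],0.4],[[0,0,0],[0,0,0],0.4],[[0,0,0],[0,0,0],0.4],[[0,0,0],[0,0,0],0.4],[[0,0,-0.3],[0,0,0],0.4],[[0,0,-0.7],[0,0,0],0.4],[[0,0,-0.8],[0,0,0],0.4],[[0,0,-0.8],[0,0,0],0.4],[[0,0,-0.8],[0,0,0],0.4],[[-0.3,-0.3,0],[0,0,0],0.4],[[-0.3,-0.3,0],[0,0,0],0.4],[[-0.3,-0.3,0],[0,0,0],0.4],[[0,0,0],[0,0,0],0.4],[[0,0,0],[0,0,0],0.4]])

```text
t: 70.75
ee_pos: [0.5865, -0.2277, 0.3176]
orientation: [-179.8, -0.1, 74.8]
wrist_force: [-0.5, -0.0, 0.5]
gripper_width: 0.399
grip_force: 0.0
```

```bash
python3 kn.py; python3 sp.py; python3 -c "
import cv2
a=cv2.imread('pics/ts.png'); b=cv2.imread('pics/wk.png'); cv2.imwrite('pics/fin.png',cv2.vconcat([cv2.resize(a[40:300,160:500],(392,300),interpolation=cv2.INTER_CUBIC),cv2.resize(b,(392,245))]))"
```

```text
[ 0.5869056  -0.22732349  0.31736076] [-1.7983e+02 -6.0000e-02  7.4820e+01] [-21.2  20.1  22.3  92.3   0.   84. ]
((364.82647705078125, 147.0125732421875), (23.175172805786133, 66.37401580810547), 2.2025980949401855) c [[ 0.628  -0.1981  0.187 ]] len 0.0499 0.0169 heading 74.4
orange [354.9  59.4] (345, 46, 26, 26) [[ 0.6368 -0.136   0.17  ]]
[ 0.58738058 -0.22695773  0.31687719] [-1.798e+02 -1.000e-01  7.490e+01]
w [151.  55.] bar [ 0.4497 -0.0722  0.069 ] len 0.114 yaw 97.0
w [159. 285.] bar [ 0.3486 -0.322   0.069 ] len 0.125 yaw 24.4
t [263. 187.] bar [0.5435 0.2231 0.069 ] len 0.151 yaw 95.6
t [369. 225.] bar [ 0.4461 -0.0739  0.069 ] len 0.111 yaw 95.7
t red ((424.1153564453125, 153.57693481445312), (18.94445037841797, 6.841052055358887), 15.255120277404785) [[ 0.6272 -0.2029  0.187 ]]
t orange [230.6 117.8] 87.5 [[0.7119 0.296  0.18  ]]
t orange [398.6 148.9] 18.0 [[ 0.64   -0.1364  0.18  ]]
s red ((247.5, 249.5), (11.0, 19.0), 90.0) [[ 0.6436 -0.207   0.187 ]]
s red ((47.0, 70.0), (4.0, 4.0), 90.0) [[-0.7495 -0.7766  0.187 ]]
s orange [429.7 233.7] 114.5 [[0.7988 0.264  0.18  ]]
s orange [294.  313.4] 82.0 [[ 0.8624 -0.1623  0.18  ]]
s orange [271.9 244.2] 42.0 [[ 0.6498 -0.1404  0.18  ]]
s orange [309.5  54.1] 30.5 [[-0.3011  0.3812  0.18  ]]
```

View pics/fin.png

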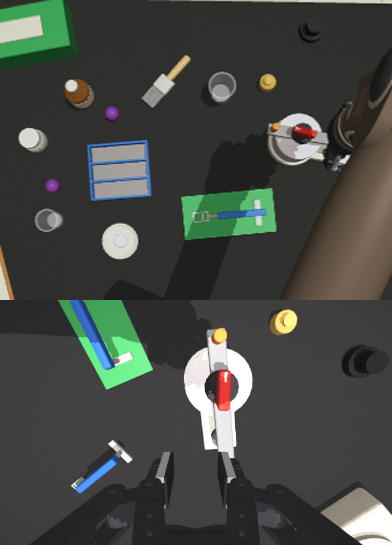

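The final view shows the clamp arm in over the jar with the knob bar at heading 74.4°. The spoon stands along its mat, the tray is empty and the bystanders look unmoved. Handing in.

```bash
python3 -c "
from cell import env
print(env.hand_in())"
```

```text
the job is handed in; nothing more can be done
None
```

I handed the job in at about 71 s of the 210 s allowed: all four white balls are in the jar, the spoon is back along its mat, the clamp arm is at its stop, and the knob was turned about 125° past the point where it went tight.

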